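# Line up a block shaker's platform with a drift and fit its front bolt

### The job

The shaker's aluminium platform hangs on its rear bolt alone and has swung off its front bolt hole. Take the tapered drift from the tool stand, start its tip down through the platform's front hole into the carriage hole beneath, and press it in to its collar so that the two holes come into line. Then draw it out and stand it back in the tool stand, fit the loose red-knobbed bolt through both holes with its flange flat on the platform, and leave the other things where they are.

Things in the scene. Friction and masses are not known exactly. Their poses are not given: they have to be found in the camera images.
- shaker: Off-white shaker housing, 300 x 230 x 70 mm, fixed; origin at the centre of its underside, x from front (blue control panel with white knobs) to back. Over it, on short posts, lies the fixed dark steel drive carriage, 260 x 110 x 10 mm, top face 95 mm above the bench, with a bolt hole 100 mm in front of the origin and another, holding the fitted rear bolt (red knob), 100 mm behind it.
- carriage_hole (a point): Centre of the carriage's front bolt hole (18 mm bore, right through), at the carriage's top face, on which the platform rests. Axes as the shaker's: x towards the rear bolt, z up. Below this face there is free room for 80 mm (carriage, gap and a 30 mm wide well in the housing).
- platform_hole (a point): Centre of the platform's front bolt hole (18 mm bore, right through), at its top face, 101 mm above the bench and 25 mm from its front edge. It starts 6 to 8 mm to the -y side of the carriage hole, so that the two holes overlap. A blue drilled block on the platform, 76 x 96 mm, 42 mm high, has its near face 76 mm behind this hole.
- platform (a joint): Turn of the platform about the rear bolt, rad, counter-clockwise from above: 0 with the front holes in line, 0.03 to 0.04 at the start. Bare aluminium plate 250 x 210 x 6 mm with side rails standing 8 mm above its face. Stiff to turn (about 2.5 N at the front hole, 200 mm from the rear bolt); it stays where it is left.
- drift_grip (a point): Middle of the drift's handle, 105 mm above its tip; z points from tip to handle. Loose tapered drift, 140 mm long, 0.22 kg: round black handle with orange bands, 26 mm diameter, from 74 mm above the tip to the top. It stands tip down in one of the tool stand's wells, its collar on the stand.
- drift_tip (a point): The drift's tip, on its axis. Above it the steel tapers evenly from 4 mm to 16.5 mm diameter over the first 50 mm, is 16.5 mm up to 68 mm, and then has a collar of 26 mm diameter, 6 mm thick, under the handle.
- bolt_grip (a point): Centre of the loose bolt's red knob (32 mm diameter, 24 mm high), 24 mm above the underside of its flange; z points from foot to knob. 76 mm long overall, 0.14 kg. It stands foot down in another well of the tool stand, its flange on the stand. (The rear bolt, already fitted in the shaker, looks the same.)
- bolt_seat (a point): Centre of the underside of the loose bolt's flange (28 mm diameter, 5 mm thick). Below it the steel shank is 14 mm in diameter and 40 mm long, plain, with a 3 mm chamfer at the foot: it drops in without turning. Above the flange are a 7 mm neck and the knob.
- stand: White plastic tool stand, 212 x 64 x 78 mm, long side along its x axis, fixed to the bench; origin at the centre of its underside. Three equal wells, 18 mm bore and 73 mm deep, at x = -75, 0 and +75 mm on its centre line, hold the drift, the bolt and a hex driver in any order.
- driver: Hex driver with a yellow handle (27 mm diameter) standing in the third well of the stand, top about 53 mm above the stand; not needed. Origin at its tip.
- spanner: Steel spanner, 150 mm long, lying on the bench to the right of the shaker; not needed.
- spare_block: Blue drilled spare block, 76 x 96 x 50 mm, on the bench at the left; not needed.
- tube_rack: Orange rack with tubes, 90 x 200 x 88 mm, on the bench at the right; not needed.
- beaker: Glass beaker, 72 mm diameter, 85 mm high, at the back of the bench; not needed.
- amber_bottle: Amber bottle, 68 mm diameter, 160 mm high, at the back of the bench; not needed.
Not all that is in view belongs to the job. Leave any pink or turquoise look-alike of the part that bears drift_grip alone.

How it is judged:
By the outcome, as a careful person would: the job done as asked, in the order asked, and still so for the second after the job is handed in, with the robot touching nothing.
It also fails if it takes over 69 s, if anything falls off the work surface, if the arm or the gripper's body presses on something with over 40 N, if the wrist force passes 120 N, or if a joint passes its speed limit or range.

### The arm

A 6-joint arm with a two-finger parallel gripper is mounted at the origin on the work surface. World frame = base frame: x ahead of the robot, y to its left, z up, the work surface at z = 0. Lengths are in mm, angles in rad, forces in N, time in s.
With the tool pointing down it reaches from about 250 to 725 mm from the base axis. Payload 4 kg.
Tool frame: the origin (TCP) lies midway between the tips of the shut fingers; the grasp point (between the pads) lies 19 mm behind it (grip_depth is the distance from the TCP to the grasp point, in mm); z points along the fingers, y is the line along which they close (so a half turn about z gives the same grasp; the last joint's range is limited). The gripper opens to 85 mm and grips with 20 to 120 N. Pads are 22 mm wide; open, the fingers measure 114 mm over their backs; the gripper's body (76 mm by 85 mm) begins 54 mm behind the grasp point. The pads swing forward as they close: fully open they stand 13 mm farther back than shut.
Start: joints at [-1.201, 0.241, 0.005, 1.335, 0, 1.571], TCP at [180.713, -466.2, 231.306] pointing down, gripper open.
Joint ranges: [-2.72, 2.72], [-1.05, 1.87], [-1.09, 1.28], [-1.99, 2.15], [-1.42, 1.44], [-3.14, 3.14]. Speed limits (rad/s): [2.79, 2.79, 3.14, 3.14, 3.14, 3.14].

### API

Orientations are given as a rotation vector (axis times angle).
In Python, from rig import * gives the robot as it stands.
- The arm moves only by the shell command python3 -m pendant 'ROWS' [FORCE]. ROWS is JSON, a list of rows, each an object of numbers: "dx", "dy", "dz": the shift along the tool's x, y, z in m; "rx", "ry", "rz": the turn, a rotation vector about the tool's x, y, z in rad; "grip": the closure, from 0 (fully open) to 1 (shut). In form: [{"dx": .., "dy": .., "dz": .., "rx": .., "ry": .., "rz": .., "grip": ..}, ...]. A call has 1 to 20 rows; each row shifts and turns the commanded pose from where the row before left it, along the tool's axes as they then stand; what a row does not reach is not made up. A row lasts 1/12 s, in which the tool goes at most 41.7 mm and 7.16 degrees, less where a joint would pass 70% of its speed; a pose out of reach is approached as far as the arm can. A call with a gripper value outside its range is refused whole. The fingers move at their own pace and stop on an object; FORCE is the grip in N (left out, the last holds). Time passes only in rows, so rows that do not move let the fingers close. It gives the time, the measured TCP pose, the force, the opening and the grip force at its end, in the units of the state.
- get_state(): the state, without advancing time (a new reading comes with each control period).
- snapshot(name): name is "scene" or "top" or "wrist"; returns a dict with "image" (400x640x3 uint8, red, green, blue), "fovy" (degrees; the focal length in pixels is half the picture's height over the tangent of half this angle, whatever the lens; pixels are square), "cx", "cy" (the principal point, pixels), "R" (3x3) and "t" (3): a world point X has camera coordinates R X + t. Camera axes: x right, y down, z forward; pixel columns grow to the right and rows downward; lengths in mm; the calibration is good to about 2 mm. The wrist camera is an equidistant fisheye: a pixel r from the principal point sees the ray r / f radians off the axis. A picture is of the moment at which its call begins. There is no depth.
- job_done(): hands the job in; it is judged then, once.
Trained networks look in a picture, given as the dict that the camera call returned (one of the last four; its "shot" number tells which), for a name from the list of things; names that differ only in an ending like _2 or _b are one class to them, and where a whole thing is asked for, a point or a joint stands for the part that bears it (a point fixed in the world has none). Each returns a list of dicts, best first, with "conf" (0 to 1); they miss things now and then, are a little off and sometimes report something else, mostly with a low value. They report only what shows in the picture. A call takes as long as a camera call. They do not tell look-alikes from the thing itself.
- search_frame(picture, label): "location" ([column, row] in pixels, amid what is visible of it).
- regions_of(picture, label): "region" (400x640 bool, what is visible of it) and "location" ([column, row] in pixels, amid what is visible of it).
- spot_point(picture, label): "location" ([column, row] in pixels: a listed point, or the origin of a listed thing).
The state is a dict: "time_s": time; "joint_pos": joint angles; "qvel": joint speeds; "effort": joint torques, N m; "eef_pos": TCP position; "tcp_rot": TCP orientation; "ft_force": force on the tool from outside, world axes, zero at the start; "wrist_torque": the same for the moment, N m; "opening": finger opening in mm; "gripper_force": force on a finger pad.
Only numpy, scipy, OpenCV 4.12 (cv2) and the standard library are available. Lean on these libraries where they do the work, as an engineer would, in place of code of your own. Each camera call takes 0.05 s, during which the arm holds its last target. There are 200 camera calls.

## Working session

There is one attempt and no reset: what is moved stays moved. The work goes in short steps, Python scripts to look and compute and a shell command to move; the robot and the scene stay as the last step left them, time stands still between calls to the robot, and variables do not carry over. Pictures are saved under pics/ and viewed, at most 10 in all, crops included, and the job is handed in when it is done.

```bash
ls; mkdir -p pics; cat > h.py <<'E'
from rig import *
import numpy as np, cv2
def ray(p,uv):
    f=200/np.tan(np.radians(p['fovy'])/2); f=p['image'].shape[0]/2/np.tan(np.radians(p['fovy'])/2)
    d=np.array([uv[0]-p['cx'],uv[1]-p['cy']])
    if p.get('wrist'):
        r=np.hypot(*d); th=r/f; v=np.r_[d/max(r,1e-9)*np.sin(th),np.cos(th)]
    else: v=np.r_[d/f,1]
    R=np.array(p['R']);t=np.array(p['t'])
    return -R.T@t, R.T@(v/np.linalg.norm(v))
def atz(p,uv,z):
    c,d=ray(p,uv); return c+d*(z-c[2])/d[2]
def tri(obs):
    A=np.zeros((3,3));b=np.zeros(3)
    for p,uv in obs:
        c,d=ray(p,uv);M=np.eye(3)-np.outer(d,d);A+=M;b+=M@c
    x=np.linalg.solve(A,b)
    return x,[np.linalg.norm((np.eye(3)-np.outer(d,d))@(x-c)) for c,d in (ray(p,uv) for p,uv in obs)]
def snap(n):
    p=snapshot(n); p=dict(p)
    if n=='wrist': p['wrist']=1
    return p
def proj(p,X):
    f=p['image'].shape[0]/2/np.tan(np.radians(p['fovy'])/2)
    v=np.array(p['R'])@X+np.array(p['t'])
    if p.get('wrist'):
        r=np.hypot(v[0],v[1]);th=np.arctan2(r,v[2]);return np.array([p['cx'],p['cy']])+v[:2]/max(r,1e-9)*th*f
    return np.array([p['cx'],p['cy']])+v[:2]/v[2]*f
def save(n,im,s=1): cv2.imwrite('pics/'+n,cv2.cvtColor(cv2.resize(im,None,fx=s,fy=s,interpolation=cv2.INTER_CUBIC),cv2.COLOR_RGB2BGR))
E
python3 - <<'E'
from h import *
np.set_printoptions(precision=1,suppress=True)
P={}
for n in ('scene','top'):
    p=snap(n);P[n]=p;save(n+'.png',p['image'])
    print(n,p['fovy'],p['cx'],p['cy'],np.array(p['R']).tolist(),p['t'])
    for l in ['drift_grip','bolt_grip','platform_hole','carriage_hole','stand','shaker','driver']:
        print(l,[(np.round(d['location'],1).tolist(),round(d['conf'],2)) for d in spot_point(p,l)])
s=get_state();print(s['eef_pos'],s['tcp_rot'],s['time_s'],s['ft_force'])
E
```

```text
pics
scene 54.98352951073376 318.0178034191602 206.33284261237358 [[-0.4860038190737145, 0.873678129374809, -0.0220638640745135], [0.4887997098565366, 0.25080483001362774, -0.8355667423288224], [-0.7244826647269965, -0.41687343822072637, -0.5489457213751653]] [ 284.  -182.2 1685.4]
drift_grip [([422.9, 190.9], 0.76), ([441.7, 210.8], 0.58)]
bolt_grip [([396.4, 217.6], 0.65), ([396.5, 214.6], 0.5)]
platform_hole [([299.3, 194.5], 0.85), ([394.2, 302.2], 0.33)]
carriage_hole [([302.2, 199.1], 0.6)]
stand [([393.1, 239.2], 0.79)]
shaker [([282.7, 234.0], 0.63)]
driver []
top 45.38505903083809 322.6543893663784 195.1907939809264 [[0.019079517467006007, -0.9997771243160296, 0.009037350695678742], [-0.9848102601970995, -0.020352614398350923, -0.17243701023177574], [0.17258251192907031, -0.00561006074142834, -0.9849790879986896]] [ -11.9  572.5 1360.8]
drift_grip [([230.6, 259.9], 0.5), ([201.7, 236.5], 0.49), ([233.6, 244.3], 0.45)]
bolt_grip [([244.6, 221.1], 0.67)]
platform_hole [([355.4, 206.5], 0.75), ([170.5, 255.0], 0.54)]
carriage_hole [([355.6, 205.8], 0.66)]
stand [([251.6, 222.9], 0.87)]
shaker []
driver [([252.7, 196.3], 0.51)]
[ 180.7 -466.2  231.3] [3.1 0.6 0. ] 0.8 [ 0.1 -0.1 -0.5]
```

View pics/scene.png

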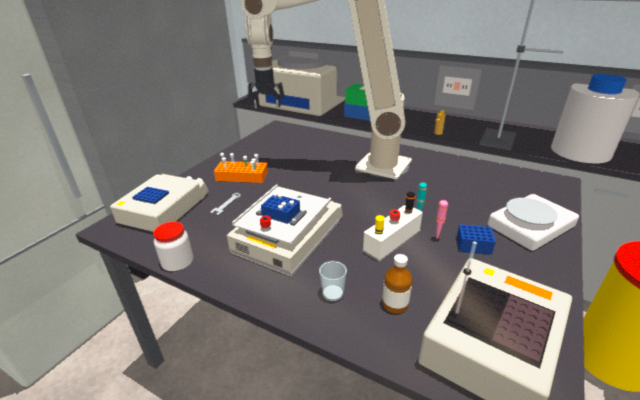

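View pics/top.png

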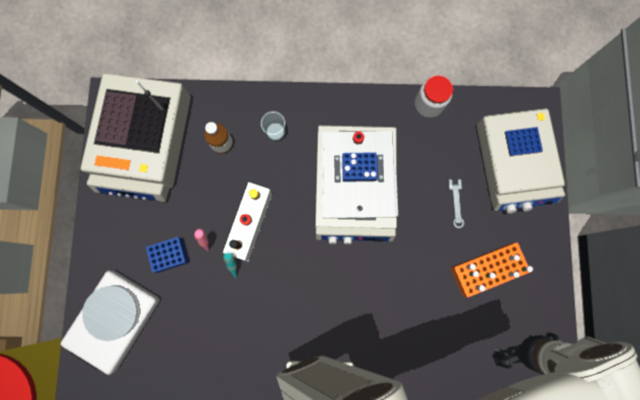

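The scene view shows the stand with yellow driver (380,224), red bolt (395,215), black drift (410,202). The pink (442,215) and turquoise (422,193) ones outside the stand are look-alikes. In the top view the drift is at (236,244), the bolt at (246,219), the driver at (254,194), turquoise at (230,264), pink at (202,239) and the front hole near (359,208). The black-handled tool in the stand's well fits the description, and I'll confirm it in a crop.

```bash
cat > m.py <<'E'
from h import *
np.set_printoptions(precision=1,suppress=True)
s=snap('scene');t=snap('top')
a=cv2.resize(s['image'][165:265,350:470],None,fx=4,fy=4,interpolation=cv2.INTER_CUBIC)
b=cv2.resize(t['image'][180:280,190:270],None,fx=4,fy=4,interpolation=cv2.INTER_CUBIC)
save('crop.png',np.hstack([a[:400,:480],b[:400,:320]]))
def red(p,box):
    x0,y0,x1,y1=box;im=p['image'][y0:y1,x0:x1].astype(int)
    m=(im[...,0]>120)&(im[...,1]<70)&(im[...,2]<70);y,x=np.nonzero(m);return np.array([x.mean()+x0,y.mean()+y0]),m.sum()
rs,_=red(s,(380,200,410,230));rt,_=red(t,(235,208,258,230));print('bolt',rs,rt,tri([(s,rs),(t,rt)]))
rs,_=red(s,(255,210,280,235));rt,_=red(t,(350,128,370,145));print('rear',rs,rt,tri([(s,rs),(t,rt)]))
print('driver topish',atz(t,(254,194),125),'drift',atz(t,(236,244),145),tri([(s,(410,202)),(t,(236,244))]))
print('turq',tri([(s,(422,193)),(t,(230,264))]),'pink',tri([(s,(442,215)),(t,(202,239))]))
print('phole',atz(t,(359.5,208),101))
print('rack corner',[atz(t,q,88) for q in [(455,267),(521,244)]])
for l in ['stand','driver','platform','drift_grip','shaker']:
    for n,p in (('s',s),('t',t)):
        print(l,n,[(np.round(d['location'],1).tolist(),round(d['conf'],2),int(d['region'].sum())) for d in regions_of(p,l)][:4])
r=regions_of(t,'stand')[0]['region']; c=np.argwhere(r)[:,::-1].astype(np.float32); print(cv2.minAreaRect(c))
E
python3 m.py
```

```text
bolt [394.3 214.7] [245.3 218.7] (array([491.1, 217.2, 103.5]), [np.float64(1.7663062427647838), np.float64(1.7663062427648244)])
rear [265.2 221.6] [358.  137.7] (array([727.3, -96.7, 124.9]), [np.float64(1.3477883003196618), np.float64(1.3477883003197084)])
driver topish [558.9 191.3 125. ] drift [417.6 230.9 145. ] (array([418.4, 239.9, 114.9]), [np.float64(3.9630187501840966), np.float64(3.9630187501840717)])
turq (array([362.1, 256.5, 122. ]), [np.float64(8.28178720571924), np.float64(8.281787205719299)]) pink (array([430.4, 341.1, 103.7]), [np.float64(7.954802532460488), np.float64(7.95480253246059)])
phole [ 529.  -105.2  101. ]
rack corner [array([ 369.4, -374.9,   88. ]), array([ 437.4, -563.9,   88. ])]
stand s [([391.6, 236.4], 0.93, 1716)]
stand t [([251.4, 223.4], 0.67, 1636), ([170.6, 257.3], 0.59, 1088)]
driver s [([380.6, 222.3], 0.56, 164)]
driver t [([250.7, 192.4], 0.57, 84)]
platform s [([285.7, 211.7], 0.68, 3049)]
platform t [([358.4, 174.6], 0.56, 6148)]
drift_grip s [([408.3, 206.0], 0.67, 190), ([432.3, 229.1], 0.61, 211)]
drift_grip t [([211.4, 218.0], 0.75, 295), ([215.5, 263.5], 0.62, 286)]
shaker s [([285.8, 223.3], 0.59, 6465)]
shaker t [([354.9, 184.8], 0.88, 9177)]
((248.02052307128906, 221.88739013671875), (27.511550903320312, 75.27099609375), 19.798877716064453)
```

View pics/crop.png

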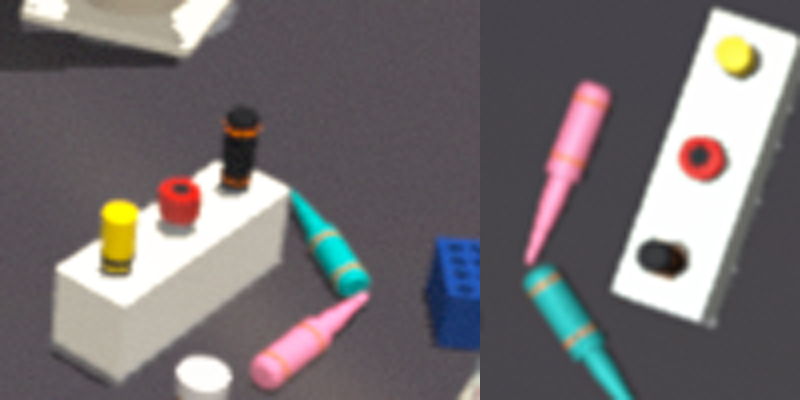

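The crop confirms it: the black, orange-banded drift stands in the stand's near well, the red bolt is in the middle well and the yellow driver in the far one. The pink and turquoise look-alikes lie on the bench. I'll go over the platform first for a wrist look.

```bash
python3 -m pendant '[{"rz":0.0928,"dz":-0.025,"grip":0},{"rz":0.0928,"dz":-0.025,"grip":0},{"rz":0.0928,"dz":-0.025,"grip":0},{"rz":0.0928,"dz":-0.01,"grip":0},{"dx":0.024,"dy":-0.03,"grip":0},{"dx":0.024,"dy":-0.03,"grip":0},{"dx":0.024,"dy":-0.03,"grip":0},{"dx":0.024,"dy":-0.03,"grip":0},{"dx":0.024,"dy":-0.03,"grip":0},{"dx":0.024,"dy":-0.03,"grip":0},{"dx":0.024,"dy":-0.03,"grip":0},{"dx":0.024,"dy":-0.03,"grip":0},{"dx":0.024,"dy":-0.03,"grip":0},{"dx":0.024,"dy":-0.03,"grip":0},{"dx":0.024,"dy":-0.03,"grip":0},{"dx":0.024,"dy":-0.03,"grip":0},{"grip":0},{"grip":0}]'
cat > w.py <<'E'
from h import *
np.set_printoptions(precision=1,suppress=True)
p=snap('wrist');print(p['fovy'],p['cx'],p['cy'],'cam',-np.array(p['R']).T@np.array(p['t']),np.array(p['R'])[2])
for l,z in [('platform_hole',101),('carriage_hole',95),('drift_tip',10),('drift_grip',115),('bolt_grip',102),('bolt_seat',78),('stand',0),('shaker',0)]:
    print(l,[(np.round(d['location'],1).tolist(),round(d['conf'],2),atz(p,d['location'],z)) for d in spot_point(p,l)][:3])
s=get_state();print(s['eef_pos'],s['tcp_rot'],s['time_s'],s['ft_force'])
import sys
save(sys.argv[1],p['image'])
E
python3 w.py w1.png
```

```text
65.70646984690485 319.9455077233452 198.4011219213401 cam [ 244.2 -442.   373.7] [-0.3 -0.1 -1. ]
platform_hole []
carriage_hole []
drift_tip []
drift_grip []
bolt_grip []
bolt_seat []
stand []
shaker []
[ 180.7 -466.2  231.3] [-3.1 -0.6  0. ] 1.9 [0.7 0.1 0.5]invalid input at $[0]: expected keys dx, dy, dz, rx, ry, rz, grip
```

View pics/w1.png

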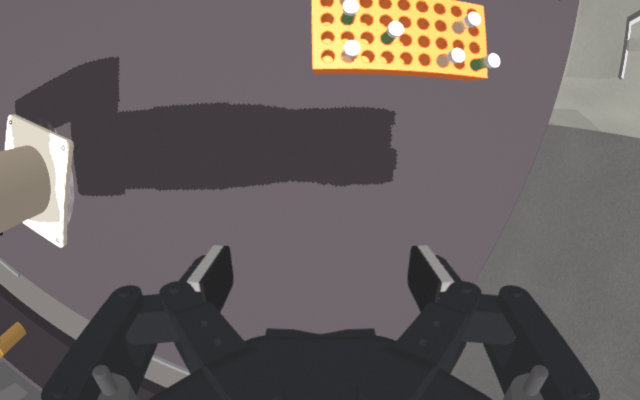

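The wrist view shows the rack at the top and the fingers at the bottom. The rows need all seven keys.

```bash
python3 -m pendant '[{"dx":0,"dy":0,"dz":-0.025,"rx":0,"ry":0,"rz":0.0928,"grip":0},{"dx":0,"dy":0,"dz":-0.025,"rx":0,"ry":0,"rz":0.0928,"grip":0},{"dx":0,"dy":0,"dz":-0.025,"rx":0,"ry":0,"rz":0.0928,"grip":0},{"dx":0,"dy":0,"dz":-0.01,"rx":0,"ry":0,"rz":0.0928,"grip":0},{"dx":0.021,"dy":-0.03,"dz":0,"rx":0,"ry":0,"rz":0,"grip":0},{"dx":0.021,"dy":-0.03,"dz":0,"rx":0,"ry":0,"rz":0,"grip":0},{"dx":0.021,"dy":-0.03,"dz":0,"rx":0,"ry":0,"rz":0,"grip":0},{"dx":0.021,"dy":-0.03,"dz":0,"rx":0,"ry":0,"rz":0,"grip":0},{"dx":0.021,"dy":-0.03,"dz":0,"rx":0,"ry":0,"rz":0,"grip":0},{"dx":0.021,"dy":-0.03,"dz":0,"rx":0,"ry":0,"rz":0,"grip":0},{"dx":0.021,"dy":-0.03,"dz":0,"rx":0,"ry":0,"rz":0,"grip":0},{"dx":0.021,"dy":-0.03,"dz":0,"rx":0,"ry":0,"rz":0,"grip":0},{"dx":0.021,"dy":-0.03,"dz":0,"rx":0,"ry":0,"rz":0,"grip":0},{"dx":0.021,"dy":-0.03,"dz":0,"rx":0,"ry":0,"rz":0,"grip":0},{"dx":0.021,"dy":-0.03,"dz":0,"rx":0,"ry":0,"rz":0,"grip":0},{"dx":0.021,"dy":-0.03,"dz":0,"rx":0,"ry":0,"rz":0,"grip":0},{"dx":0,"dy":0,"dz":0,"rx":0,"ry":0,"rz":0,"grip":0},{"dx":0,"dy":0,"dz":0,"rx":0,"ry":0,"rz":0,"grip":0}]'
python3 w.py w2.png
```

```text
time_s: 3.4
eef_pos: [433.9, -105.0, 316.0]
tcp_rot: [3.142, 0.005, -0.001]
ft_force: [-0.1, 0.5, -0.0]
opening: 85.3
gripper_force: 0.0
65.70646984690485 319.9455077233452 198.4011219213401 cam [ 502.1 -105.3  458.4] [-0.3  0.  -1. ]
platform_hole [([314.7, 91.9], 0.98, array([527.1, -98.7, 101. ]))]
carriage_hole [([313.7, 92.5], 0.65, array([526.8, -97.4,  95. ])), ([79.3, 190.9], 0.35, array([410. , 263.4,  95. ])), ([311.3, 32.4], 0.22, array([599.6, -94.3,  95. ]))]
drift_tip [([108.4, 242.7], 0.88, array([286.5, 296.6,  10. ])), ([74.8, 175.0], 0.56, array([419.4, 355.9,  10. ])), ([91.3, 5.7], 0.26, array([731.5, 304.9,  10. ]))]
drift_grip [([80.8, 202.8], 0.9, array([397.1, 244.4, 115. ])), ([75.6, 120.7], 0.83, array([515.9, 234.4, 115. ])), ([81.5, 189.0], 0.81, array([417.9, 237.6, 115. ]))]
bolt_grip [([87.5, 137.2], 0.82, array([490.2, 223.9, 102. ]))]
bolt_seat [([101.8, 134.2], 0.92, array([491.3, 214.8,  78. ]))]
stand [([127.9, 129.3], 0.68, array([492.5, 218.8,   0. ]))]
shaker [([313.2, 29.9], 0.69, array([629. , -94.2,   0. ])), ([310.4, 87.0], 0.48, array([541.5, -90.6,   0. ]))]
[ 432.9 -107.3  316.5] [ 3.1 -0.   0. ] 3.85 [0.5 0.6 0.1]
```

View pics/w2.png

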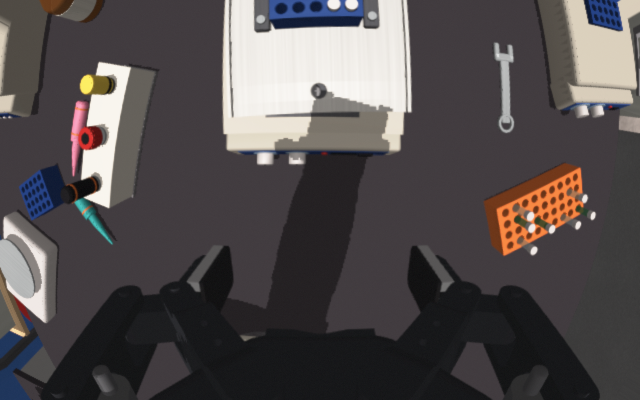

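The hole shows at (319,90) in the wrist view, with the stand tools at left: driver (98,84), bolt (91,138), drift (82,189). I'll go lower over the hole for accuracy.

```bash
python3 -m pendant '[{"dx":0,"dy":0,"dz":0.04,"rx":0,"ry":0,"rz":0,"grip":0},{"dx":0,"dy":0,"dz":0.04,"rx":0,"ry":0,"rz":0,"grip":0},{"dx":0,"dy":0,"dz":0.04,"rx":0,"ry":0,"rz":0,"grip":0},{"dx":0,"dy":0,"dz":0.03,"rx":0,"ry":0,"rz":0,"grip":0},{"dx":0,"dy":0,"dz":0,"rx":0,"ry":0,"rz":0,"grip":0},{"dx":0,"dy":0,"dz":0,"rx":0,"ry":0,"rz":0,"grip":0}]'
python3 - <<'E'
from h import *
np.set_printoptions(precision=1,suppress=True)
p=snap('wrist')
c=proj(p,np.array([528,-104,101.])).round().astype(int);print(c)
x0,y0=c-30
im=p['image'][y0:y0+60,x0:x0+60]
save('hole.png',im,8)
np.save('hole.npy',im)
for l,z in [('platform_hole',101),('carriage_hole',95)]:
    print(l,[(np.round(d['location'],1).tolist(),round(d['conf'],2),atz(p,d['location'],z)) for d in spot_point(p,l)][:3])
g=im.astype(int).sum(2)/3
m=(g<110);y,x=np.nonzero(m);print(m.sum(),x.min()+x0,x.max()+x0,y.min()+y0,y.max()+y0)
import pickle;pickle.dump((p,x0,y0),open('hole.pkl','wb'))
print(get_state()['eef_pos'])
for q in [(x.min()+x0,(y.min()+y.max())/2+y0),(x.max()+1+x0,(y.min()+y.max())/2+y0),((x.min()+x.max())/2+x0,y.min()+y0),((x.min()+x.max())/2+x0,y.max()+1+y0)]: print(atz(p,q,101))
E
```

```text
time_s: 4.35
eef_pos: [431.9, -106.6, 165.6]
tcp_rot: [-3.141, 0.003, 0.006]
ft_force: [0.6, 0.0, 0.2]
opening: 85.8
gripper_force: 0.0
[316  72]
platform_hole [([313.0, 70.8], 0.75, array([ 528.7, -102.3,  101. ])), ([5.9, 152.4], 0.47, array([491.8, 222.2, 101. ]))]
carriage_hole [([301.9, 66.9], 0.63, array([532.3, -94.7,  95. ]))]
428 301 326 58 82
[ 435.2 -107.2  168.9]
[529.3 -94.5 101. ]
[ 529.2 -111.5  101. ]
[ 537.4 -102.7  101. ]
[ 520.4 -102.7  101. ]
```

View pics/hole.png

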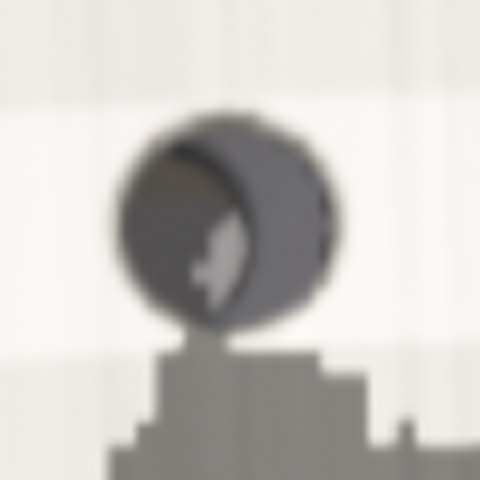

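The crop shows the platform hole with the carriage hole's edge as an arc inside it, open part at left (+y). Now I'll work out the carriage hole from that arc.

```bash
python3 - <<'E'
from h import *
import pickle
np.set_printoptions(precision=1,suppress=True)
p,x0,y0=pickle.load(open('hole.pkl','rb'))
for q,z in [((117,220),101),((340,222),101),((228,112),101),((225,330),101),((185,143),95),((225,165),95),((255,225),95),((243,280),95),((215,327),95)]:
    print(q,z,atz(p,(x0+q[0]/8-.5+.06,y0+q[1]/8-.5+.06),z))
print(np.array(p['R'])[2])
E
```

```text
(117, 220) 101 [530.  -93.9 101. ]
(340, 222) 101 [ 529.7 -112.2  101. ]
(228, 112) 101 [ 539.1 -103.   101. ]
(225, 330) 101 [ 520.5 -102.8  101. ]
(185, 143) 95 [537.5 -99.3  95. ]
(225, 165) 95 [ 535.5 -102.7   95. ]
(255, 225) 95 [ 530.2 -105.2   95. ]
(243, 280) 95 [ 525.4 -104.2   95. ]
(215, 327) 95 [ 521.4 -101.8   95. ]
[-0.3  0.  -1. ]
```

```bash
python3 -m pendant '[{"dx":0,"dy":0,"dz":-0.03,"rx":0,"ry":0,"rz":0,"grip":0},{"dx":-0.005,"dy":-0.0346,"dz":-0.02,"rx":0,"ry":0,"rz":0,"grip":0},{"dx":-0.005,"dy":-0.0346,"dz":-0.02,"rx":0,"ry":0,"rz":0,"grip":0},{"dx":-0.005,"dy":-0.0346,"dz":-0.02,"rx":0,"ry":0,"rz":0,"grip":0},{"dx":-0.005,"dy":-0.0346,"dz":-0.02,"rx":0,"ry":0,"rz":0,"grip":0},{"dx":-0.005,"dy":-0.0346,"dz":0,"rx":0,"ry":0,"rz":0,"grip":0},{"dx":-0.005,"dy":-0.0346,"dz":0,"rx":0,"ry":0,"rz":0,"grip":0},{"dx":-0.005,"dy":-0.0346,"dz":0,"rx":0,"ry":0,"rz":0,"grip":0},{"dx":-0.005,"dy":-0.0346,"dz":0,"rx":0,"ry":0,"rz":0,"grip":0},{"dx":-0.005,"dy":-0.0346,"dz":0,"rx":0,"ry":0,"rz":0,"grip":0},{"dx":-0.005,"dy":-0.0346,"dz":0,"rx":0,"ry":0,"rz":0,"grip":0},{"dx":0,"dy":0,"dz":0,"rx":0,"ry":0,"rz":0,"grip":0},{"dx":0,"dy":0,"dz":0,"rx":0,"ry":0,"rz":0,"grip":0}]'
python3 w.py w3.png
```

```text
time_s: 5.58
eef_pos: [379.6, 95.5, 288.0]
tcp_rot: [-3.019, -0.242, 0.015]
ft_force: [0.0, -0.5, 0.5]
opening: 85.4
gripper_force: 0.0
65.70646984690485 319.9455077233452 198.4011219213401 cam [449.6  90.  429.4] [-0.3  0.1 -1. ]
platform_hole [([529.9, 87.0], 0.94, array([ 527.4, -101.9,  101. ]))]
carriage_hole [([524.0, 82.3], 0.7, array([531.7, -96.3,  95. ])), ([498.5, 26.6], 0.57, array([587.4, -53.8,  95. ]))]
drift_tip [([627.2, 124.3], 0.74, array([ 560.9, -389.5,   10. ])), ([243.1, 60.8], 0.7, array([502. , 257.6,  10. ])), ([180.1, 112.3], 0.67, array([417.9, 351.2,  10. ]))]
drift_grip [([215.7, 126.5], 0.96, array([414.6, 237.4, 115. ])), ([178.4, 145.9], 0.88, array([386.6, 284.3, 115. ])), ([202.2, 49.5], 0.58, array([499.3, 267.3, 115. ]))]
bolt_grip [([243.7, 61.0], 0.75, array([490.3, 220.1, 102. ]))]
bolt_seat [([254.2, 63.6], 0.76, array([491.2, 215.9,  78. ]))]
stand [([265.3, 69.5], 0.55, array([493.3, 225.8,   0. ]))]
shaker [([498.1, 23.8], 0.95, array([630.8, -93.6,   0. ]))]
[379.9  95.  288. ] [-3.  -0.2  0. ] 6.0333 [-0.1  0.5  0.3]
```

View pics/w3.png

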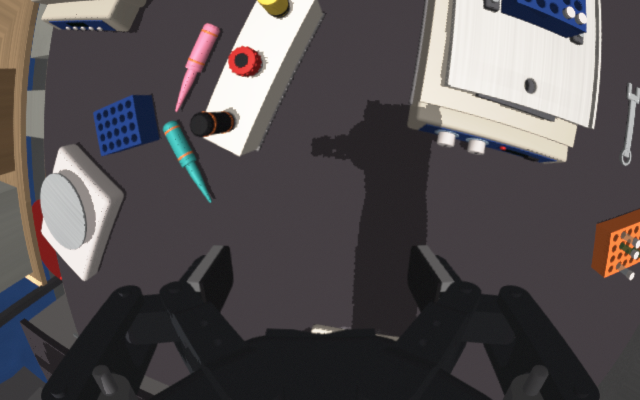

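The wrist view shows the drift at (212,123), the bolt at (244,61), turquoise and pink lying apart. The row speed was limited, so I'm 145 mm short and yawed 0.16; correct that at a slower pace.

```bash
python3 -m pendant '[{"dx":0,"dy":0,"dz":0,"rx":0,"ry":0,"rz":0.08,"grip":0},{"dx":0,"dy":0,"dz":0,"rx":0,"ry":0,"rz":0.08,"grip":0},{"dx":0,"dy":-0.024,"dz":0.006,"rx":0,"ry":0,"rz":0,"grip":0},{"dx":0,"dy":-0.024,"dz":0.006,"rx":0,"ry":0,"rz":0,"grip":0},{"dx":0,"dy":-0.024,"dz":0.006,"rx":0,"ry":0,"rz":0,"grip":0},{"dx":0,"dy":-0.024,"dz":0.006,"rx":0,"ry":0,"rz":0,"grip":0},{"dx":0,"dy":-0.024,"dz":0.006,"rx":0,"ry":0,"rz":0,"grip":0},{"dx":0,"dy":-0.024,"dz":0.006,"rx":0,"ry":0,"rz":0,"grip":0},{"dx":0,"dy":0,"dz":0,"rx":0,"ry":0,"rz":0,"grip":0},{"dx":0,"dy":0,"dz":0,"rx":0,"ry":0,"rz":0,"grip":0}]'
cat > reg.py <<'E'
from h import *
np.set_printoptions(precision=1,suppress=True)
p=snap('wrist'); s=get_state()
for d in regions_of(p,'drift_grip')[:3]:
    r=d['region'];print(d['conf'],d['location'],r.sum(),p['image'][r].mean(0))
im=p['image'].astype(int); x0,y0=(proj(p,np.array([491,217,114.]))-25).astype(int)
sub=im[max(y0,0):y0+50,x0:x0+50]; m=(sub[...,0]>110)&(sub[...,1]<70)&(sub[...,2]<70);y,x=np.nonzero(m)
q=(x.mean()+x0,y.mean()+max(y0,0));print('red',m.sum(),q,atz(p,q,108))
for l,z in [('drift_grip',115),('bolt_grip',102),('bolt_seat',78),('driver',5),('stand',0)]:
    print(l,[(np.round(d['location'],1).tolist(),round(d['conf'],2),atz(p,d['location'],z)) for d in spot_point(p,l)][:3])
print(s['eef_pos'],s['tcp_rot'],s['time_s'],s['joint_pos'])
E
python3 reg.py
python3 -c "
from h import *
p=snap('wrist');c=proj(p,np.array([419,239,130.])).astype(int);print(c)
a=np.clip(c-60,0,None);save('dr.png',p['image'][a[1]:a[1]+120,a[0]:a[0]+120],5);print(a)
import pickle;pickle.dump((p,a),open('dr.pkl','wb'))"
```

```text
time_s: 6.87
eef_pos: [378.0, 118.3, 277.4]
tcp_rot: [-2.923, -0.203, 0.054]
ft_force: [-0.7, 0.8, -0.8]
opening: 85.4
gripper_force: 0.0
0.88 [226.2, 52.8] 1170 [217.1 133.8 154.4]
0.76 [242.4, 122.1] 1084 [48.5 39.7 36.9]
0.74 [212.7, 154.0] 1136 [ 72.9 155.2 147.9]
red 450 (np.float64(274.7266666666667), np.float64(56.8)) [490.4 219.1 108. ]
drift_grip [([243.3, 122.3], 0.94, array([417.9, 243.2, 115. ])), ([207.3, 143.9], 0.68, array([388.6, 287. , 115. ])), ([229.9, 42.1], 0.59, array([503.9, 270.5, 115. ]))]
bolt_grip [([243.7, 121.7], 0.75, array([417.1, 249.1, 102. ]))]
bolt_seat [([283.8, 61.7], 0.92, array([489.1, 219.2,  78. ])), ([164.2, 122.7], 0.7, array([401.6, 384.8,  78. ])), ([537.3, 19.9], 0.52, array([594.8, -58.5,  78. ]))]
driver [([325.6, 13.6], 0.76, array([570.2, 196.9,   5. ]))]
stand [([303.0, 67.5], 0.95, array([491.7, 218.7,   0. ])), ([565.6, 78.9], 0.22, array([ 556.5, -151.5,    0. ]))]
[378.1 118.  277.5] [-2.9 -0.2  0.1] 6.9167 [ 0.1  0.  -0.1  1.4  0.2  3.1]
[239 123]
[179  63]
```

View pics/dr.png

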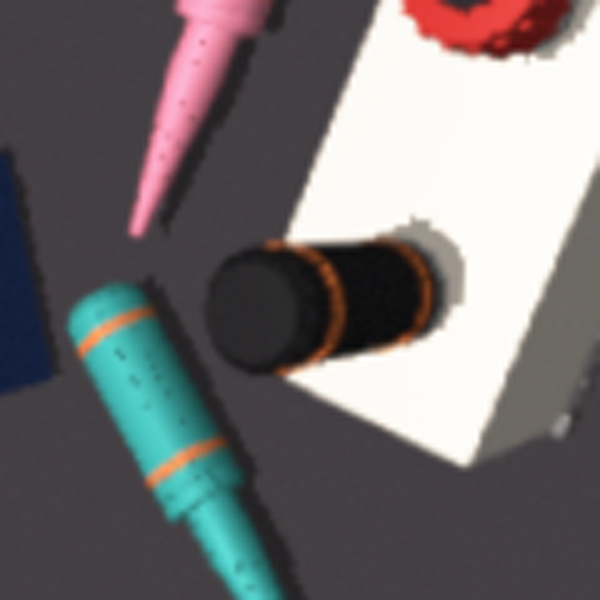

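The crop shows the black, orange-banded drift standing upright in the stand, top disc at about (230,126). Joint 6 is at its range end, which tilted the tool; since the handle is round I'll use yaw 0.6 at the stand.

```bash
cat > go.py <<'E'
from h import *
import sys
from scipy.spatial.transform import Rotation as Ro
# usage: go.py x y z yaw -> turn first (tool rotvec), then shift in the target frame
x,y,z,yaw=map(float,sys.argv[1:5])
s=get_state();R=Ro.from_rotvec(s['tcp_rot'])
T=Ro.from_matrix(np.array([[np.cos(yaw),np.sin(yaw),0],[np.sin(yaw),-np.cos(yaw),0],[0,0,-1]]))
v=(R.inv()*T).as_rotvec();d=T.inv().apply(np.array([x,y,z])-np.array(s['eef_pos']))
print('turn',np.round(v,3),'shift_mm',np.round(d,1),'t',s['time_s'],'pos',np.round(s['eef_pos'],1),'F',np.round(s['ft_force'],1),'op',s['opening'])
E
python3 - <<'E'
from h import *
import pickle
p,a=pickle.load(open('dr.pkl','rb'))
for q,z in [((252,312),150),((405,290),84),((410,287),84)]: print(atz(p,(a[0]+q[0]/5-.4,a[1]+q[1]/5-.4),z))
E
python3 go.py 419 241 230 0.6; python3 go.py 419 241 107 0.6
```

```text
[418.38804701 240.4845397  150.        ]
[419.38423601 236.69162793  84.        ]
[420.21866281 235.52110952  84.        ]
turn [-0.215 -0.029 -0.462] shift_mm [103.4 -79.1  47.6] t 7.2667 pos [378.4 117.3 277.6] F [ 0.  -0.9 -0.5] op 85.16184043049583
turn [-0.215 -0.029 -0.462] shift_mm [103.4 -79.1 170.6] t 7.2667 pos [378.4 117.3 277.6] F [ 0.  -0.9 -0.5] op 85.16184043049583
```

```bash
python3 -m pendant '[{"dx":0,"dy":0,"dz":0,"rx":-0.043,"ry":-0.006,"rz":-0.0924,"grip":0},{"dx":0,"dy":0,"dz":0,"rx":-0.043,"ry":-0.006,"rz":-0.0924,"grip":0},{"dx":0,"dy":0,"dz":0,"rx":-0.043,"ry":-0.006,"rz":-0.0924,"grip":0},{"dx":0,"dy":0,"dz":0,"rx":-0.043,"ry":-0.006,"rz":-0.0924,"grip":0},{"dx":0,"dy":0,"dz":0,"rx":-0.043,"ry":-0.006,"rz":-0.0924,"grip":0},{"dx":0.017,"dy":-0.013,"dz":0.012,"rx":0,"ry":0,"rz":0,"grip":0},{"dx":0.017,"dy":-0.013,"dz":0.012,"rx":0,"ry":0,"rz":0,"grip":0},{"dx":0.017,"dy":-0.013,"dz":0.012,"rx":0,"ry":0,"rz":0,"grip":0},{"dx":0.017,"dy":-0.013,"dz":0.012,"rx":0,"ry":0,"rz":0,"grip":0},{"dx":0.017,"dy":-0.013,"dz":0.012,"rx":0,"ry":0,"rz":0,"grip":0},{"dx":0.017,"dy":-0.013,"dz":0.012,"rx":0,"ry":0,"rz":0,"grip":0},{"dx":0,"dy":0,"dz":0,"rx":0,"ry":0,"rz":0,"grip":0},{"dx":0,"dy":0,"dz":0,"rx":0,"ry":0,"rz":0,"grip":0}]'
python3 go.py 418.7 239.5 104 0.6
python3 reg.py
```

```text
time_s: 8.35
eef_pos: [417.8, 239.8, 204.3]
tcp_rot: [2.999, 0.931, -0.006]
ft_force: [-0.4, -0.2, -0.1]
opening: 85.6
gripper_force: 0.0
turn [-0.     0.004  0.002] shift_mm [  0.6   0.7 100.3] t 8.35 pos [417.8 239.8 204.3] F [-0.4 -0.2 -0.1] op 85.6466999066844
0.86 [296.0, 63.3] 2297 [230.8 148.9 171.1]
0.79 [220.9, 172.9] 2066 [ 75.7 163.2 155.2]
0.56 [320.4, 203.9] 1616 [37.  29.5 27.2]
red 822 (np.float64(394.50851581508516), np.float64(141.93187347931874)) [489.5 218.1 108. ]
drift_grip [([309.8, 56.0], 0.95, array([505.3, 309. , 115. ])), ([317.8, 198.6], 0.78, array([419. , 242.5, 115. ])), ([214.6, 155.1], 0.68, array([402.3, 329. , 115. ]))]
bolt_grip []
bolt_seat [([386.4, 134.7], 0.92, array([492.2, 220.3,  78. ])), ([392.1, 138.4], 0.44, array([492.7, 214.2,  78. ]))]
driver [([431.3, 91.1], 0.88, array([569.6, 191.6,   5. ]))]
stand [([372.9, 132.0], 0.97, array([490.7, 217.9,   0. ]))]
[417.9 239.3 205.1] [ 3.   0.9 -0. ] 8.4 [ 0.5  0.2 -0.1  1.3 -0.   3.1]
```

```bash
python3 -m pendant '[{"dx":0,"dy":0,"dz":0.025,"rx":0,"ry":0,"rz":0,"grip":0},{"dx":0,"dy":0,"dz":0.025,"rx":0,"ry":0,"rz":0,"grip":0},{"dx":0,"dy":0,"dz":0.025,"rx":0,"ry":0,"rz":0,"grip":0},{"dx":0,"dy":0,"dz":0.025,"rx":0,"ry":0,"rz":0,"grip":0},{"dx":0,"dy":0,"dz":0,"rx":0,"ry":0,"rz":0,"grip":1},{"dx":0,"dy":0,"dz":0,"rx":0,"ry":0,"rz":0,"grip":1},{"dx":0,"dy":0,"dz":0,"rx":0,"ry":0,"rz":0,"grip":1},{"dx":0,"dy":0,"dz":0,"rx":0,"ry":0,"rz":0,"grip":1},{"dx":0,"dy":0,"dz":0,"rx":0,"ry":0,"rz":0,"grip":1},{"dx":0,"dy":0,"dz":0,"rx":0,"ry":0,"rz":0,"grip":1},{"dx":0,"dy":0,"dz":0,"rx":0,"ry":0,"rz":0,"grip":1},{"dx":0,"dy":0,"dz":0,"rx":0,"ry":0,"rz":0,"grip":1}]' 100
python3 go.py 418.7 239.5 225 0.6
```

```text
time_s: 9.7
eef_pos: [419.4, 240.3, 107.4]
tcp_rot: [-3.0, -0.93, -0.004]
ft_force: [-0.8, -0.5, 5.7]
opening: 24.0
gripper_force: 97.6
turn [ 0.    -0.003  0.001] shift_mm [  -1.     0.2 -117.6] t 9.7 pos [419.4 240.3 107.4] F [-0.8 -0.5  5.7] op 23.951595186606234
```

```bash
python3 -m pendant '[{"dx":0,"dy":0,"dz":-0.02,"rx":0,"ry":0,"rz":0,"grip":1},{"dx":0,"dy":0,"dz":-0.028,"rx":0,"ry":0,"rz":0,"grip":1},{"dx":0,"dy":0,"dz":-0.028,"rx":0,"ry":0,"rz":0,"grip":1},{"dx":0,"dy":0,"dz":-0.028,"rx":0,"ry":0,"rz":0,"grip":1},{"dx":0,"dy":0,"dz":-0.026,"rx":0,"ry":0,"rz":0,"grip":1},{"dx":-0.0084,"dy":0.0286,"dz":0,"rx":0,"ry":0,"rz":0,"grip":1},{"dx":-0.0084,"dy":0.0286,"dz":0,"rx":0,"ry":0,"rz":0,"grip":1},{"dx":-0.0084,"dy":0.0286,"dz":0,"rx":0,"ry":0,"rz":0,"grip":1},{"dx":-0.0084,"dy":0.0286,"dz":0,"rx":0,"ry":0,"rz":0,"grip":1},{"dx":-0.0084,"dy":0.0286,"dz":0,"rx":0,"ry":0,"rz":0,"grip":1},{"dx":-0.0084,"dy":0.0286,"dz":0,"rx":0,"ry":0,"rz":0,"grip":1},{"dx":-0.0084,"dy":0.0286,"dz":0,"rx":0,"ry":0,"rz":0,"grip":1},{"dx":-0.0084,"dy":0.0286,"dz":0,"rx":0,"ry":0,"rz":0,"grip":1},{"dx":-0.0084,"dy":0.0286,"dz":0,"rx":0,"ry":0,"rz":0,"grip":1},{"dx":-0.0084,"dy":0.0286,"dz":0,"rx":0,"ry":0,"rz":0,"grip":1},{"dx":-0.0084,"dy":0.0286,"dz":0,"rx":0,"ry":0,"rz":0,"grip":1},{"dx":-0.0084,"dy":0.0286,"dz":0,"rx":0,"ry":0,"rz":0,"grip":1},{"dx":0,"dy":0,"dz":0,"rx":0,"ry":0,"rz":0,"grip":1}]'
python3 go.py 530 -99.5 237 0
```

```text
time_s: 11.2
eef_pos: [530.3, -105.4, 235.2]
tcp_rot: [3.0, 0.92, -0.002]
ft_force: [0.2, 0.8, -2.8]
opening: 24.4
gripper_force: 99.1
turn [0.003 0.001 0.595] shift_mm [-0.3 -5.9 -1.8] t 11.2 pos [ 530.3 -105.4  235.2] F [ 0.2  0.8 -2.8] op 24.379247337662267
```

```bash
python3 -m pendant '[{"dx":0,"dy":0,"dz":0,"rx":0,"ry":0,"rz":0.119,"grip":1},{"dx":0,"dy":0,"dz":0,"rx":0,"ry":0,"rz":0.119,"grip":1},{"dx":0,"dy":0,"dz":0,"rx":0,"ry":0,"rz":0.119,"grip":1},{"dx":0,"dy":0,"dz":0,"rx":0,"ry":0,"rz":0.119,"grip":1},{"dx":0,"dy":0,"dz":0,"rx":0,"ry":0,"rz":0.119,"grip":1},{"dx":0,"dy":-0.006,"dz":0.023,"rx":0,"ry":0,"rz":0,"grip":1},{"dx":0,"dy":0,"dz":0,"rx":0,"ry":0,"rz":0,"grip":1},{"dx":0,"dy":0,"dz":0,"rx":0,"ry":0,"rz":0,"grip":1}]'
python3 go.py 530 -99.5 212 0
python3 - <<'E'
from h import *
import pickle
np.set_printoptions(precision=1,suppress=True)
p=snap('wrist');s=get_state()
e=np.array(s['eef_pos']);tip=e+[0,0,-97.4]
c=proj(p,tip);a=(c-[50,60]).astype(int);print(c,a,proj(p,np.array([529.9,-103,101])),proj(p,np.array([529.7,-96.2,95])))
for l,z in [('drift_tip',tip[2]),('platform_hole',101),('carriage_hole',95)]:
    print(l,[(np.round(d['location'],1).tolist(),round(d['conf'],2),atz(p,d['location'],z)) for d in spot_point(p,l)][:3])
save('tip.png',p['image'][a[1]:a[1]+100,a[0]:a[0]+100],6)
pickle.dump((p,a),open('tip.pkl','wb'))
E
```

```text
time_s: 11.87
eef_pos: [527.6, -94.0, 211.5]
tcp_rot: [3.141, 0.011, -0.008]
ft_force: [0.5, -0.3, -1.8]
opening: 24.1
gripper_force: 99.0
turn [0.    0.005 0.007] shift_mm [ 2.4  5.5 -0.5] t 11.8667 pos [527.6 -94.  211.5] F [ 0.5 -0.3 -1.8] op 24.143984161934757
[320.  198.2] [269 138] [330.3 192.1] [322.2 190.5]
drift_tip [([318.4, 200.2], 0.85, array([526.8, -93. , 115.1])), ([98.3, 313.4], 0.79, array([382.2, 170.9, 115.1]))]
platform_hole [([328.2, 196.7], 0.62, array([ 525.9, -101.3,  101. ]))]
carriage_hole [([323.1, 192.3], 0.64, array([528.1, -97. ,  95. ]))]
```

View pics/tip.png

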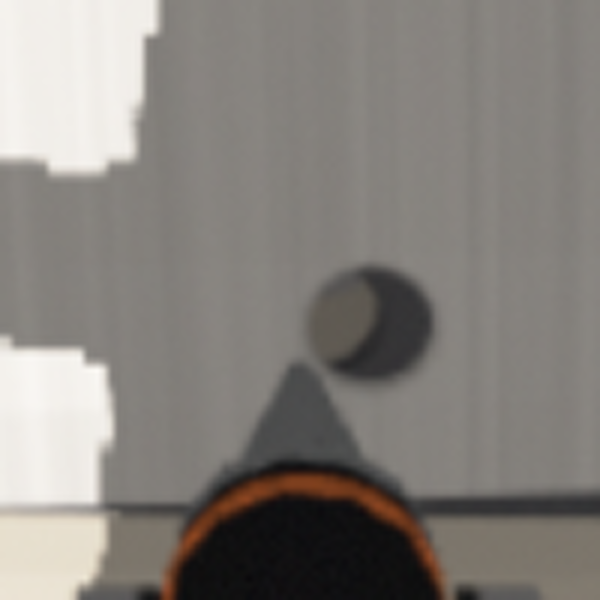

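Crop: tip at px (318.7,198.3), platform hole centre at (331,192.2), its brown open overlap on the left at (326,191.7). Compute the relative offset.

```bash
python3 - <<'E'
from h import *
import pickle
np.set_printoptions(precision=1,suppress=True)
p,a=pickle.load(open('tip.pkl','rb'))
f=lambda q,z:atz(p,(a[0]+q[0]/6-.4,a[1]+q[1]/6-.4),z)
C=-np.array(p['R']).T@np.array(p['t']);print('cam',C, p['R'][2])
print('tip',f((298,362),114),f((298,364),117))
for q in [(306,322),(434,322),(372,263),(372,383)]: print('plat',f(q,101))
print('car +y edge? right arc',f((382,300),95),f((345,365),95), f((365,275),95))
E
```

```text
cam [596.5 -94.  353.6] [-0.3 -0.  -1. ]
tip [528.4 -92.9 114. ] [529.  -92.9 117. ]
plat [530.6 -93.9 101. ]
plat [ 530.7 -112.   101. ]
plat [ 539.2 -103.1  101. ]
plat [ 521.7 -103.4  101. ]
car +y edge? right arc [ 532.4 -104.8   95. ] [522.6 -99.6  95. ] [ 536.  -102.3   95. ]
```

```bash
python3 -m pendant '[{"dx":0.0017,"dy":0.0066,"dz":0,"rx":0,"ry":0,"rz":0,"grip":1},{"dx":0,"dy":0,"dz":0.005,"rx":0,"ry":0,"rz":0,"grip":1},{"dx":0,"dy":0,"dz":0.005,"rx":0,"ry":0,"rz":0,"grip":1},{"dx":0,"dy":0,"dz":0.005,"rx":0,"ry":0,"rz":0,"grip":1},{"dx":0,"dy":0,"dz":0.005,"rx":0,"ry":0,"rz":0,"grip":1},{"dx":0,"dy":0,"dz":0.005,"rx":0,"ry":0,"rz":0,"grip":1},{"dx":0,"dy":0,"dz":0,"rx":0,"ry":0,"rz":0,"grip":1}]'
python3 go.py 530 -99.5 212 0
```

```text
time_s: 12.65
eef_pos: [529.8, -100.9, 185.8]
tcp_rot: [3.141, 0.009, -0.006]
ft_force: [-1.4, -1.0, -2.5]
opening: 24.0
gripper_force: 99.1
turn [0.    0.004 0.006] shift_mm [  0.2  -1.4 -26.2] t 12.65 pos [ 529.8 -100.9  185.8] F [-1.4 -1.  -2.5] op 23.988832083502125
```

```bash
python3 -m pendant '[{"dx":0,"dy":0,"dz":0.006,"rx":0,"ry":0,"rz":0,"grip":1},{"dx":0,"dy":0,"dz":0.006,"rx":0,"ry":0,"rz":0,"grip":1},{"dx":0,"dy":0,"dz":0.005,"rx":0,"ry":0,"rz":0,"grip":1},{"dx":0,"dy":0,"dz":0,"rx":0,"ry":0,"rz":0,"grip":1}]'
python3 -m pendant '[{"dx":0,"dy":-0.0005,"dz":0.003,"rx":0,"ry":0,"rz":0,"grip":1},{"dx":0,"dy":-0.0005,"dz":0.003,"rx":0,"ry":0,"rz":0,"grip":1},{"dx":0,"dy":0,"dz":0,"rx":0,"ry":0,"rz":0,"grip":1}]'
```

```text
time_s: 12.98
eef_pos: [530.0, -100.6, 169.1]
tcp_rot: [-3.141, -0.01, 0.005]
ft_force: [-0.9, 1.5, -2.3]
opening: 24.1
gripper_force: 99.3
time_s: 13.23
eef_pos: [530.6, -100.0, 164.4]
tcp_rot: [3.141, 0.009, -0.002]
ft_force: [-0.6, 0.6, -2.9]
opening: 24.0
gripper_force: 99.5
```

```bash
python3 -m pendant '[{"dx":0,"dy":-0.0005,"dz":0.003,"rx":0,"ry":0,"rz":0,"grip":1},{"dx":0,"dy":-0.0005,"dz":0.003,"rx":0,"ry":0,"rz":0,"grip":1},{"dx":0,"dy":-0.0005,"dz":0.003,"rx":0,"ry":0,"rz":0,"grip":1},{"dx":0,"dy":0,"dz":0,"rx":0,"ry":0,"rz":0,"grip":1}]'
python3 -m pendant '[{"dx":0,"dy":-0.0004,"dz":0.003,"rx":0,"ry":0,"rz":0,"grip":1},{"dx":0,"dy":-0.0004,"dz":0.003,"rx":0,"ry":0,"rz":0,"grip":1},{"dx":0,"dy":0,"dz":0,"rx":0,"ry":0,"rz":0,"grip":1}]'
```

```text
time_s: 13.57
eef_pos: [530.5, -98.6, 154.9]
tcp_rot: [3.141, 0.009, -0.003]
ft_force: [-1.2, 0.7, -0.3]
opening: 24.0
gripper_force: 99.5
time_s: 13.82
eef_pos: [530.3, -97.8, 148.7]
tcp_rot: [3.141, 0.009, -0.004]
ft_force: [-1.6, 1.8, -1.7]
opening: 24.0
gripper_force: 99.5
```

```bash
python3 -m pendant '[{"dx":0,"dy":-0.0004,"dz":0.003,"rx":0,"ry":0,"rz":0,"grip":1},{"dx":0,"dy":-0.0004,"dz":0.003,"rx":0,"ry":0,"rz":0,"grip":1},{"dx":0,"dy":0,"dz":0,"rx":0,"ry":0,"rz":0,"grip":1}]'
python3 -m pendant '[{"dx":0,"dy":-0.0002,"dz":0.003,"rx":0,"ry":0,"rz":0,"grip":1},{"dx":0,"dy":0,"dz":0.003,"rx":0,"ry":0,"rz":0,"grip":1},{"dx":0,"dy":0,"dz":0,"rx":0,"ry":0,"rz":0,"grip":1}]'
```

```text
time_s: 14.07
eef_pos: [530.1, -97.0, 142.5]
tcp_rot: [3.141, 0.009, -0.004]
ft_force: [-0.4, 0.3, -0.3]
opening: 23.8
gripper_force: 99.5
time_s: 14.32
eef_pos: [530.1, -96.7, 136.5]
tcp_rot: [3.141, 0.009, -0.004]
ft_force: [-3.1, 1.2, -2.5]
opening: 24.0
gripper_force: 99.5
```

```bash
python3 -m pendant '[{"dx":0,"dy":0,"dz":0.003,"rx":0,"ry":0,"rz":0,"grip":1},{"dx":0,"dy":0,"dz":0.003,"rx":0,"ry":0,"rz":0,"grip":1},{"dx":0,"dy":0,"dz":0,"rx":0,"ry":0,"rz":0,"grip":1}]'
python3 -m pendant '[{"dx":0,"dy":0,"dz":0.001,"rx":0,"ry":0,"rz":0,"grip":1},{"dx":0,"dy":0,"dz":0,"rx":0,"ry":0,"rz":0,"grip":1}]'
```

```text
time_s: 14.57
eef_pos: [530.2, -96.6, 130.6]
tcp_rot: [3.141, 0.009, -0.004]
ft_force: [-2.4, 2.2, -1.2]
opening: 23.9
gripper_force: 99.5
time_s: 14.73
eef_pos: [530.2, -96.6, 130.5]
tcp_rot: [3.141, 0.009, -0.003]
ft_force: [-4.9, 2.1, 3.3]
opening: 24.0
gripper_force: 100.0
```

```bash
python3 -m pendant '[{"dx":0,"dy":0,"dz":0.001,"rx":0,"ry":0,"rz":0,"grip":1},{"dx":0,"dy":0,"dz":0,"rx":0,"ry":0,"rz":0,"grip":1}]'
python3 -m pendant '[{"dx":0,"dy":0,"dz":0.001,"rx":0,"ry":0,"rz":0,"grip":1},{"dx":0,"dy":0,"dz":0,"rx":0,"ry":0,"rz":0,"grip":1}]'
```

```text
time_s: 14.9
eef_pos: [530.3, -96.6, 130.5]
tcp_rot: [3.141, 0.009, -0.002]
ft_force: [-7.2, 3.2, 8.0]
opening: 23.9
gripper_force: 100.5
time_s: 15.07
eef_pos: [530.4, -96.7, 130.4]
tcp_rot: [3.141, 0.009, -0.001]
ft_force: [-7.9, 3.2, 12.5]
opening: 24.0
gripper_force: 101.0
```

The collar is seated: it stopped at the predicted TCP height of 130.5 and the force rose. Draw it straight out.

```bash
python3 -m pendant '[{"dx":-0.0003,"dy":0,"dz":-0.003,"rx":0,"ry":0,"rz":0,"grip":1},{"dx":-0.0003,"dy":0,"dz":-0.005,"rx":0,"ry":0,"rz":0,"grip":1},{"dx":0,"dy":0,"dz":-0.006,"rx":0,"ry":0,"rz":0,"grip":1},{"dx":0,"dy":0,"dz":-0.006,"rx":0,"ry":0,"rz":0,"grip":1},{"dx":0,"dy":0,"dz":-0.015,"rx":0,"ry":0,"rz":0,"grip":1},{"dx":0,"dy":0,"dz":-0.025,"rx":0,"ry":0,"rz":0,"grip":1},{"dx":0,"dy":0,"dz":-0.025,"rx":0,"ry":0,"rz":0,"grip":1},{"dx":0,"dy":0,"dz":-0.025,"rx":0,"ry":0,"rz":0,"grip":1},{"dx":0,"dy":0,"dz":0,"rx":0,"ry":0,"rz":-0.12,"grip":1},{"dx":0,"dy":0,"dz":0,"rx":0,"ry":0,"rz":-0.12,"grip":1},{"dx":0,"dy":0,"dz":0,"rx":0,"ry":0,"rz":-0.12,"grip":1},{"dx":0,"dy":0,"dz":0,"rx":0,"ry":0,"rz":-0.12,"grip":1},{"dx":0,"dy":0,"dz":0,"rx":0,"ry":0,"rz":-0.12,"grip":1},{"dx":0,"dy":0,"dz":0,"rx":0,"ry":0,"rz":0,"grip":1}]'
python3 go.py 419 240 237 0.6
python3 - <<'E'
from h import *
import pickle
np.set_printoptions(precision=1,suppress=True)
p=snap('wrist')
c=proj(p,np.array([530,-97,101.]));a=(c-[50,50]).astype(int);print(c,a)
for l,z in [('drift_tip',143),('platform_hole',101),('carriage_hole',95)]:
    print(l,[(np.round(d['location'],1).tolist(),round(d['conf'],2),atz(p,d['location'],z)) for d in spot_point(p,l)][:3])
save('al.png',p['image'][a[1]:a[1]+100,a[0]:a[0]+100],6)
pickle.dump((p,a),open('al.pkl','wb'))
E
```

```text
time_s: 16.23
eef_pos: [531.5, -97.6, 239.6]
tcp_rot: [2.995, 0.938, 0.002]
ft_force: [-0.3, -0.7, -2.3]
opening: 24.0
gripper_force: 99.1
turn [ 0.003 -0.     0.007] shift_mm [  97.8 -342.2    2.6] t 16.2333 pos [531.5 -97.6 239.6] F [-0.3 -0.7 -2.3] op 24.04787068147664
[317.9 188.3] [267 138]
drift_tip [([46.3, 75.3], 0.97, array([479.6, 209.1, 143. ])), ([321.2, 199.2], 0.81, array([532.7, -98.6, 143. ])), ([46.6, 167.3], 0.8, array([394.4, 161.4, 143. ]))]
platform_hole [([318.3, 189.6], 0.79, array([529.2, -98. , 101. ]))]
carriage_hole [([318.0, 183.6], 0.82, array([532.6, -95.2,  95. ]))]
```

View pics/al.png

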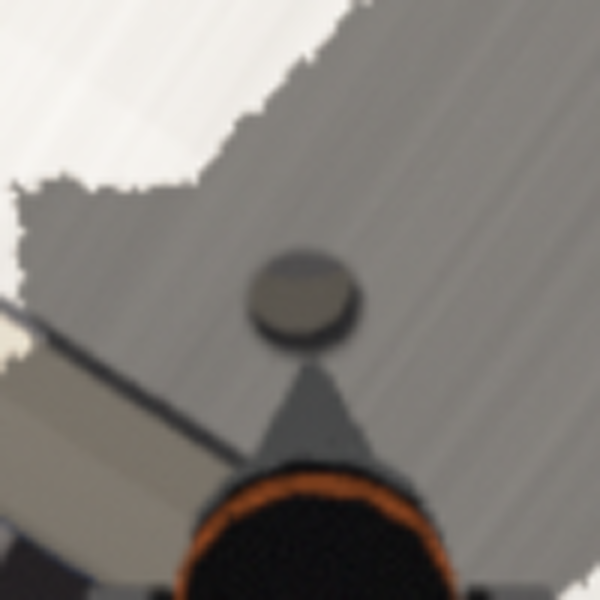

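The holes are now in line (at px ~(317.5,188)). Return the drift to the stand.

```bash
python3 -m pendant '[{"dx":0.0081,"dy":-0.0285,"dz":0,"rx":0,"ry":0,"rz":0,"grip":1},{"dx":0.0081,"dy":-0.0285,"dz":0,"rx":0,"ry":0,"rz":0,"grip":1},{"dx":0.0081,"dy":-0.0285,"dz":0,"rx":0,"ry":0,"rz":0,"grip":1},{"dx":0.0081,"dy":-0.0285,"dz":0,"rx":0,"ry":0,"rz":0,"grip":1},{"dx":0.0081,"dy":-0.0285,"dz":0,"rx":0,"ry":0,"rz":0,"grip":1},{"dx":0.0081,"dy":-0.0285,"dz":0,"rx":0,"ry":0,"rz":0,"grip":1},{"dx":0.0081,"dy":-0.0285,"dz":0,"rx":0,"ry":0,"rz":0,"grip":1},{"dx":0.0081,"dy":-0.0285,"dz":0,"rx":0,"ry":0,"rz":0,"grip":1},{"dx":0.0081,"dy":-0.0285,"dz":0,"rx":0,"ry":0,"rz":0,"grip":1},{"dx":0.0081,"dy":-0.0285,"dz":0,"rx":0,"ry":0,"rz":0,"grip":1},{"dx":0.0081,"dy":-0.0285,"dz":0,"rx":0,"ry":0,"rz":0,"grip":1},{"dx":0.0081,"dy":-0.0285,"dz":0,"rx":0,"ry":0,"rz":0,"grip":1},{"dx":0,"dy":0,"dz":0,"rx":0,"ry":0,"rz":0,"grip":1},{"dx":0,"dy":0,"dz":0,"rx":0,"ry":0,"rz":0,"grip":1}]'
cat > z.py <<'E'
from h import *
from scipy.spatial.transform import Rotation as Ro
np.set_printoptions(precision=1,suppress=True)
p=snap('wrist');s=get_state();print(s['eef_pos'],s['tcp_rot'],s['joint_pos'])
C=-np.array(p['R']).T@np.array(p['t']);print('cam rel tool',Ro.from_rotvec(s['tcp_rot']).inv().apply(C-np.array(s['eef_pos'])))
im=p['image'].astype(int); x0,y0=np.clip((proj(p,np.array([491,218,110.]))-35).astype(int),0,None)
sub=im[y0:y0+70,x0:x0+70]; m=(sub[...,0]>110)&(sub[...,1]<70)&(sub[...,2]<70);y,x=np.nonzero(m)
q=(x.mean()+x0,y.mean()+y0);print('red',m.sum(),q,atz(p,q,107))
for l,z in [('drift_tip',s['eef_pos'][2]-97.4),('drift_grip',115),('bolt_grip',102),('bolt_seat',78),('stand',0)]:
    print(l,[(np.round(d['location'],1).tolist(),round(d['conf'],2),atz(p,d['location'],z)) for d in spot_point(p,l)][:4])
# white stand top outline
m=regions_of(p,'stand')
for d in m[:1]:
    c=np.argwhere(d['region'])[:,::-1].astype(np.float32);print('stand',d['conf'],cv2.minAreaRect(c))
E
python3 z.py; python3 go.py 419 240 232 0.6
```

```text
time_s: 17.6
eef_pos: [415.0, 241.0, 238.5]
tcp_rot: [2.997, 0.94, -0.001]
ft_force: [0.3, -0.4, -1.9]
opening: 24.0
gripper_force: 99.2
[415.3 240.  238.5] [ 3.   0.9 -0. ] [ 0.5  0.2 -0.   1.3 -0.   3.1]
cam rel tool [  68.1   -0.7 -142.5]
red 580 (np.float64(388.45344827586206), np.float64(138.23103448275862)) [488.9 217.6 107. ]
drift_tip [([317.7, 198.0], 0.84, array([415. , 242.9, 141.1])), ([236.7, 229.0], 0.66, array([353. , 283.9, 141.1])), ([246.9, 115.2], 0.63, array([438.3, 326.5, 141.1]))]
drift_grip [([311.3, 60.0], 0.86, array([504.9, 312.5, 115. ])), ([226.7, 155.7], 0.77, array([394.6, 327.7, 115. ])), ([319.2, 259.9], 0.63, array([359.2, 202.7, 115. ])), ([424.8, 92.3], 0.45, array([541.5, 217.1, 115. ]))]
bolt_grip [([383.8, 137.3], 0.62, array([487.3, 220.5, 102. ]))]
bolt_seat [([383.7, 132.7], 0.9, array([492.3, 218.2,  78. ])), ([602.2, 289.6], 0.23, array([ 545.4, -258.9,   78. ])), ([383.8, 131.7], 0.17, array([493.2, 218.7,  78. ]))]
stand [([369.5, 130.1], 0.78, array([489.8, 218.7,   0. ])), ([421.2, 92.9], 0.32, array([568.3, 193.3,   0. ]))]
stand 0.61 ((376.7686767578125, 133.43760681152344), (69.85966491699219, 205.4053497314453), 52.969608306884766)
turn [-0.     0.001  0.004] shift_mm [3.4 0.8 6.4] t 17.95 pos [415.7 238.8 238.4] F [ 0.6  0.2 -2.1] op 23.89196064230992
```

```bash
python3 -m pendant '[{"dx":0.003,"dy":0.002,"dz":0.03,"rx":0,"ry":0,"rz":0,"grip":1},{"dx":0,"dy":0,"dz":0.012,"rx":0,"ry":0,"rz":0,"grip":1},{"dx":0,"dy":0,"dz":0,"rx":0,"ry":0,"rz":0,"grip":1},{"dx":0,"dy":0,"dz":0,"rx":0,"ry":0,"rz":0,"grip":1}]'
python3 - <<'E'
from h import *
np.set_printoptions(precision=1,suppress=True)
p=snap('wrist');s=get_state();print(s['eef_pos'])
c=proj(p,np.array([419,240,78.]));t=proj(p,np.array(s['eef_pos'])-[0,0,97.4]);print('well px',c,'tip px',t)
x,y=c.round().astype(int);g=cv2.cvtColor(p['image'],cv2.COLOR_RGB2GRAY)[y-30:y+30:2,x-30:x+30:2]
print((x-30,y-30));print('\n'.join(''.join(' .:-=+*#%@'[v*10//256] for v in r) for r in g))
E
```

```text
time_s: 18.28
eef_pos: [418.6, 238.9, 196.0]
tcp_rot: [2.998, 0.935, -0.005]
ft_force: [0.6, 0.3, -2.6]
opening: 23.9
gripper_force: 99.2
[419.3 239.5 197. ]
well px [319.1 191.5] tip px [319.7 198.4]
(np.int64(289), np.int64(162))<stdin>:6: RuntimeWarning: overflow encountered in scalar multiply
Traceback (most recent call last):
OverflowError: Python integer 256 out of bounds for uint8
```

```bash
python3 - <<'E'
from h import *
p=snap('wrist')
g=cv2.cvtColor(p['image'],cv2.COLOR_RGB2GRAY).astype(int)[166:214,289:349:1][::2]
print('\n'.join(''.join(' .:-=+*#%@'[v*10//256] for v in r) for r in g))
E
```

```text
=+*@@@@@@@@@@@@@%*******************************************
#@@@@@@@@@@@@@@*********************************************
@@@@@@@@@@@@@%**********************************************
@@@@@@@@@@@@%***********************************************
#****##%#*###***********************************************
************************************************************
************************************************************
************************************************************
************************+++=====+++*************************
*********************+++===========+++**********************
********************++================+*********************
*******************+===================++*******************
******************++====================+*******************
******************+=====================+*******************
******************++====================+*******************
*******************++=================++********************
*********%@@%#******++=======-=======++*********************
*********#@@@@@@******+++==------=++++**********************
@@@@@@@@@@@@@@@@#********+=-------++************************
@@@@@@@@@@@@@@@@@%******+=---------+************************
@@@@@@@@@@@@@@@@@@%****+=-----------+***********************
@@@@@@@@@@@@@@@@@@@#**+--------------=+*********************
@@@@@@@@@@@@@@@@@@%**+=---------------=+********************
+%@@@@@@@@@@@@@@@@#*+=-----------------=+*******************
```

The well's image centre (318.5,191) matches its predicted pixel, so I'll insert.

```bash
python3 -m pendant '[{"dx":0,"dy":-0.0005,"dz":0.012,"rx":0,"ry":0,"rz":0,"grip":1},{"dx":0,"dy":0,"dz":0.012,"rx":0,"ry":0,"rz":0,"grip":1},{"dx":0,"dy":0,"dz":0.012,"rx":0,"ry":0,"rz":0,"grip":1},{"dx":0,"dy":0,"dz":0.012,"rx":0,"ry":0,"rz":0,"grip":1},{"dx":0,"dy":0,"dz":0.006,"rx":0,"ry":0,"rz":0,"grip":1},{"dx":0,"dy":0,"dz":0.006,"rx":0,"ry":0,"rz":0,"grip":1},{"dx":0,"dy":0,"dz":0,"rx":0,"ry":0,"rz":0,"grip":1}]'
python3 -m pendant '[{"dx":0,"dy":0,"dz":0.005,"rx":0,"ry":0,"rz":0,"grip":1},{"dx":0,"dy":0,"dz":0.005,"rx":0,"ry":0,"rz":0,"grip":1},{"dx":0,"dy":0,"dz":0,"rx":0,"ry":0,"rz":0,"grip":1}]'
```

```text
time_s: 18.97
eef_pos: [418.5, 240.0, 136.1]
tcp_rot: [2.998, 0.937, -0.003]
ft_force: [-0.2, -0.2, -1.7]
opening: 23.9
gripper_force: 99.3
time_s: 19.22
eef_pos: [418.4, 240.0, 125.9]
tcp_rot: [2.998, 0.937, -0.003]
ft_force: [0.7, -0.1, -2.1]
opening: 23.6
gripper_force: 99.2
```

```bash
python3 -m pendant '[{"dx":0,"dy":0,"dz":0.005,"rx":0,"ry":0,"rz":0,"grip":1},{"dx":0,"dy":0,"dz":0.005,"rx":0,"ry":0,"rz":0,"grip":1},{"dx":0,"dy":0,"dz":0.005,"rx":0,"ry":0,"rz":0,"grip":1},{"dx":0,"dy":0,"dz":0,"rx":0,"ry":0,"rz":0,"grip":1}]'
python3 -m pendant '[{"dx":0,"dy":0,"dz":0.002,"rx":0,"ry":0,"rz":0,"grip":1},{"dx":0,"dy":0,"dz":0.0015,"rx":0,"ry":0,"rz":0,"grip":1},{"dx":0,"dy":0,"dz":0,"rx":0,"ry":0,"rz":0,"grip":1}]'
```

```text
time_s: 19.55
eef_pos: [418.5, 240.1, 110.5]
tcp_rot: [2.998, 0.937, -0.002]
ft_force: [1.0, 1.0, -3.1]
opening: 23.9
gripper_force: 99.4
time_s: 19.8
eef_pos: [418.6, 240.1, 107.7]
tcp_rot: [2.998, 0.937, -0.002]
ft_force: [0.9, 0.8, -1.8]
opening: 24.1
gripper_force: 99.3
```

```bash
python3 -m pendant '[{"dx":0,"dy":0,"dz":0,"rx":0,"ry":0,"rz":0,"grip":0},{"dx":0,"dy":0,"dz":0,"rx":0,"ry":0,"rz":0,"grip":0},{"dx":0,"dy":0,"dz":0,"rx":0,"ry":0,"rz":0,"grip":0},{"dx":0,"dy":0,"dz":0,"rx":0,"ry":0,"rz":0,"grip":0},{"dx":0,"dy":0,"dz":0,"rx":0,"ry":0,"rz":0,"grip":0},{"dx":0,"dy":0,"dz":0,"rx":0,"ry":0,"rz":0,"grip":0},{"dx":0,"dy":0,"dz":-0.025,"rx":0,"ry":0,"rz":0,"grip":0},{"dx":0,"dy":0,"dz":-0.025,"rx":0,"ry":0,"rz":0,"grip":0},{"dx":0,"dy":0,"dz":-0.025,"rx":0,"ry":0,"rz":0,"grip":0},{"dx":0,"dy":0,"dz":-0.025,"rx":0,"ry":0,"rz":0,"grip":0},{"dx":0.0117,"dy":0.0147,"dz":0,"rx":0,"ry":0,"rz":0,"grip":0},{"dx":0.0117,"dy":0.0147,"dz":0,"rx":0,"ry":0,"rz":0,"grip":0},{"dx":0.0117,"dy":0.0147,"dz":0,"rx":0,"ry":0,"rz":0,"grip":0},{"dx":0.0117,"dy":0.0147,"dz":0,"rx":0,"ry":0,"rz":0,"grip":0},{"dx":0,"dy":0,"dz":0,"rx":0,"ry":0,"rz":0,"grip":0},{"dx":0,"dy":0,"dz":0,"rx":0,"ry":0,"rz":0,"grip":0}]'
python3 z.py; python3 - <<'E'
from h import *
np.set_printoptions(precision=1,suppress=True)
p=snap('wrist');c=proj(p,np.array([490.5,218,100.])).astype(int);print(c)
im=p['image'].astype(int)[c[1]-50:c[1]+50,c[0]-50:c[0]+50]
m=((im[...,0]>90)&(im[...,1]<60)&(im[...,2]<60)).astype(np.uint8)
k=max(cv2.findContours(m,0,2)[0],key=cv2.contourArea);(x,y),r=cv2.minEnclosingCircle(k);q=(x+c[0]-50,y+c[1]-50)
print(q,r,cv2.boundingRect(k),atz(p,q,107)); 
p=snap('top');s=snap('scene')
for n,P in (('t',p),('s',s)):
    g=P['image'].astype(int);x0,y0=(proj(P,np.array([419,240,120.]))-12).astype(int);b=g[y0:y0+24,x0:x0+24].max(2)<70
    yy,xx=np.nonzero(b);print(n,b.sum(),xx.mean()+x0,yy.mean()+y0,proj(P,np.array([419,240,120.])))
E
```

```text
time_s: 21.13
eef_pos: [490.8, 218.1, 207.4]
tcp_rot: [2.999, 0.935, -0.004]
ft_force: [-0.0, -0.3, -0.4]
opening: 84.9
gripper_force: 0.0
[490.1 218.3 207.5] [ 3.   0.9 -0. ] [0.4 0.3 0.1 1.3 0.  3. ]
cam rel tool [  68.3    0.9 -142.4]
red 860 (np.float64(319.03953488372093), np.float64(198.2046511627907)) [490.4 218.6 107. ]
drift_tip [([189.7, 161.6], 0.92, array([455.8, 325.3, 110.1])), ([190.2, 272.9], 0.81, array([361.6, 277.3, 110.1]))]
drift_grip [([254.8, 101.3], 0.92, array([527.2, 303.2, 115. ])), ([176.6, 199.5], 0.91, array([422.3, 318.8, 115. ])), ([247.5, 253.9], 0.8, array([416.7, 242. , 115. ]))]
bolt_grip [([316.8, 198.3], 0.97, array([488.1, 219.3, 102. ]))]
bolt_seat [([321.9, 189.9], 0.65, array([491.5, 216.4,  78. ]))]
stand [([319.7, 173.1], 0.87, array([490.5, 218.3,   0. ]))]
stand 0.76 ((320.15850830078125, 182.50991821289062), (78.80543518066406, 225.3529510498047), 53.34389114379883)
[320 195]
(np.float64(320.37719345092773), np.float64(196.5175437927246)) 21.526655197143555 (30, 30, 41, 44) [491.4 219.1 107. ]
t 0 nan nan [234.3 244.1]
s 202 406.549504950495 196.36138613861385 [408.9 200.8]<stdin>:11: RuntimeWarning: Mean of empty slice.
  ret = ret.dtype.type(ret / rcount)
```

The drift stands in its well again (grip reported at ~(417,242)), and the bolt knob is centred under the gripper. Grasp the bolt.

```bash
python3 -m pendant '[{"dx":0,"dy":0,"dz":0.025,"rx":0,"ry":0,"rz":0,"grip":0},{"dx":0,"dy":0,"dz":0.025,"rx":0,"ry":0,"rz":0,"grip":0},{"dx":0,"dy":0,"dz":0.025,"rx":0,"ry":0,"rz":0,"grip":0},{"dx":0,"dy":0,"dz":0.025,"rx":0,"ry":0,"rz":0,"grip":0},{"dx":0,"dy":0,"dz":0.022,"rx":0,"ry":0,"rz":0,"grip":0},{"dx":0,"dy":0,"dz":0,"rx":0,"ry":0,"rz":0,"grip":1},{"dx":0,"dy":0,"dz":0,"rx":0,"ry":0,"rz":0,"grip":1},{"dx":0,"dy":0,"dz":0,"rx":0,"ry":0,"rz":0,"grip":1},{"dx":0,"dy":0,"dz":0,"rx":0,"ry":0,"rz":0,"grip":1},{"dx":0,"dy":0,"dz":0,"rx":0,"ry":0,"rz":0,"grip":1},{"dx":0,"dy":0,"dz":0,"rx":0,"ry":0,"rz":0,"grip":1},{"dx":0,"dy":0,"dz":0,"rx":0,"ry":0,"rz":0,"grip":1},{"dx":0,"dy":0,"dz":0,"rx":0,"ry":0,"rz":0,"grip":1}]' 80
python3 go.py 490.5 218.5 190 0.6
```

```text
time_s: 22.72
eef_pos: [492.1, 219.1, 88.1]
tcp_rot: [-2.998, -0.937, -0.005]
ft_force: [0.5, -0.5, 6.1]
opening: 29.7
gripper_force: 78.9
turn [ 0.001 -0.003  0.006] shift_mm [  -1.7   -0.4 -101.9] t 22.7167 pos [492.1 219.1  88.1] F [ 0.5 -0.5  6.1] op 29.70378438340017
```

```bash
python3 -m pendant '[{"dx":0,"dy":0,"dz":-0.02,"rx":0,"ry":0,"rz":0,"grip":1},{"dx":0,"dy":0,"dz":-0.03,"rx":0,"ry":0,"rz":0,"grip":1},{"dx":0,"dy":0,"dz":-0.03,"rx":0,"ry":0,"rz":0,"grip":1},{"dx":0,"dy":0,"dz":-0.03,"rx":0,"ry":0,"rz":0,"grip":1},{"dx":-0.0122,"dy":0.0235,"dz":0,"rx":0,"ry":0,"rz":0,"grip":1},{"dx":-0.0122,"dy":0.0235,"dz":0,"rx":0,"ry":0,"rz":0,"grip":1},{"dx":-0.0122,"dy":0.0235,"dz":0,"rx":0,"ry":0,"rz":0,"grip":1},{"dx":-0.0122,"dy":0.0235,"dz":0,"rx":0,"ry":0,"rz":0,"grip":1},{"dx":-0.0122,"dy":0.0235,"dz":0,"rx":0,"ry":0,"rz":0,"grip":1},{"dx":-0.0122,"dy":0.0235,"dz":0,"rx":0,"ry":0,"rz":0,"grip":1},{"dx":-0.0122,"dy":0.0235,"dz":0,"rx":0,"ry":0,"rz":0,"grip":1},{"dx":-0.0122,"dy":0.0235,"dz":0,"rx":0,"ry":0,"rz":0,"grip":1},{"dx":-0.0122,"dy":0.0235,"dz":0,"rx":0,"ry":0,"rz":0,"grip":1},{"dx":-0.0122,"dy":0.0235,"dz":0,"rx":0,"ry":0,"rz":0,"grip":1},{"dx":-0.0122,"dy":0.0235,"dz":0,"rx":0,"ry":0,"rz":0,"grip":1},{"dx":-0.0122,"dy":0.0235,"dz":0,"rx":0,"ry":0,"rz":0,"grip":1},{"dx":0,"dy":0,"dz":0,"rx":0,"ry":0,"rz":0,"grip":1},{"dx":0,"dy":0,"dz":0,"rx":0,"ry":0,"rz":0,"grip":1}]'
python3 -m pendant '[{"dx":0,"dy":0,"dz":0,"rx":0,"ry":0,"rz":0.12,"grip":1},{"dx":0,"dy":0,"dz":0,"rx":0,"ry":0,"rz":0.12,"grip":1},{"dx":0,"dy":0,"dz":0,"rx":0,"ry":0,"rz":0.12,"grip":1},{"dx":0,"dy":0,"dz":0,"rx":0,"ry":0,"rz":0.12,"grip":1},{"dx":0,"dy":0,"dz":0,"rx":0,"ry":0,"rz":0.12,"grip":1},{"dx":0,"dy":0,"dz":0,"rx":0,"ry":0,"rz":0,"grip":1},{"dx":0,"dy":0,"dz":0,"rx":0,"ry":0,"rz":0,"grip":1}]'
cat > b.py <<'E'
from h import *
np.set_printoptions(precision=1,suppress=True)
p=snap('wrist');s=get_state();e=np.array(s['eef_pos']);print(e,s['tcp_rot'],s['time_s'])
print('foot px',proj(p,e-[0,0,50.]),'hole px',proj(p,np.array([530,-97,101.])))
for l,z in [('bolt_seat',e[2]-10),('platform_hole',101),('carriage_hole',95)]:
    print(l,[(np.round(d['location'],1).tolist(),round(d['conf'],2),atz(p,d['location'],z)) for d in spot_point(p,l)][:3])
x,y=proj(p,e-[0,0,50.]).round().astype(int)
g=cv2.cvtColor(p['image'],cv2.COLOR_RGB2GRAY).astype(int)[y-40:y+32:2,x-40:x+40]
print((x-40,y-40),g.min(),g.max());print('\n'.join(''.join(' .:-=+*#%@'[min(9,v*10//180)] for v in r) for r in g))
import pickle;pickle.dump(p,open('b.pkl','wb'))
E
python3 b.py
```

```text
time_s: 24.22
eef_pos: [530.7, -98.0, 196.0]
tcp_rot: [3.0, 0.933, -0.002]
ft_force: [-0.0, 0.2, -0.4]
opening: 29.9
gripper_force: 79.5
time_s: 24.8
eef_pos: [530.6, -95.7, 196.1]
tcp_rot: [3.141, 0.016, -0.002]
ft_force: [0.4, -0.7, -1.4]
opening: 29.8
gripper_force: 79.6
[530.7 -95.9 196.1] [ 3.1  0.  -0. ] 24.85
foot px [319.7 219. ] hole px [321.1 200.9]
bolt_seat [([320.9, 244.6], 0.71, array([530.3, -96.7, 186.1]))]
platform_hole [([320.6, 203.5], 0.83, array([527.8, -96.6, 101. ]))]
carriage_hole [([322.9, 199.8], 0.75, array([529.2, -98.5,  95. ]))]
(np.int64(280), np.int64(179)) 18 241
#####***####################################################################**##
#####***####################################################################*###
#####***####################################################*###############*###
#####***#####################*##############################################*###
######**#####################*##############################################*###
######*#####################################################################**##
######*####
[... 1718 characters left out ...]
:::::::::::::::::::::::::::::-===-------------------
@@@%#*++++******+=--:::::::::::::::::::::::::::::::::::::::---=+++***++===++++++
++++==:..:+****+-::::::::::::::::::::::::::::::::::::::::::::::---=***=:..:====+
=====-....=+***=:::::::::::::::::::::::::::::::::::::::::::::::::::=++=....-====
====-:....=++=-::::::::::::::::::::::::::::::::::::::::::::::::::::-++=....:-===
====-.....-==::::::::::::::::::::::::::::---:::::::::::::::::::::::-++-.....-===
+==-:.....::::::::::::::::----::::::::::::::::::::::::::::::::::::::--:.....:-==
===:......:::::::::::::::::::::::::::::::::::::::::::::::-:::::::::::::......-==
==-:.....::::::::::::::::::::::--------------------::::::::::::::::::::......:-=
```

The ASCII crop shows the hole centred at px (321,201), as predicted, and the shank at column 319.7. Shift about 1 mm, then lower to just above the hole.

```bash
python3 -m pendant '[{"dx":-0.0005,"dy":0.001,"dz":0.018,"rx":0,"ry":0,"rz":0,"grip":1},{"dx":0,"dy":0,"dz":0.018,"rx":0,"ry":0,"rz":0,"grip":1},{"dx":0,"dy":0,"dz":0,"rx":0,"ry":0,"rz":0,"grip":1},{"dx":0,"dy":0,"dz":0,"rx":0,"ry":0,"rz":0,"grip":1}]'
python3 b.py
```

```text
time_s: 25.33
eef_pos: [529.3, -97.6, 159.2]
tcp_rot: [3.141, 0.01, -0.006]
ft_force: [0.3, -0.0, -0.5]
opening: 29.7
gripper_force: 79.5
[530.2 -97.8 160.3] [ 3.1  0.  -0. ] 25.3833
foot px [319.6 218. ] hole px [318.6 213.8]
bolt_seat [([322.2, 245.1], 0.95, array([529.1, -99.2, 150.3])), ([11.8, 263.0], 0.73, array([492.7, 176.7, 150.3]))]
platform_hole [([318.1, 216.9], 0.65, array([527.8, -96.7, 101. ])), ([10.6, 264.3], 0.21, array([456. , 270.7, 101. ]))]
carriage_hole [([317.5, 209.3], 0.72, array([531.3, -96.2,  95. ]))]
(np.int64(280), np.int64(178)) 12 219
@@#*****************************************************************************
@@#*****************************************************************************
@@#*****************************************************************************
********************************************************************************
********************************************************************************
********************************************************************************
****************************************
[... 1689 characters left out ...]
:::::::::::::::::::::::::::::-==+*******************
*****************+==-:::::::::::::::::::::::::::::::::::::--=+******************
===++==---+****+=:::::.::::::::::.::::::::::::::::::::::::::::-=+++***+---==+===
=====-....+****=::::::::::::::::::::::::::::::::::::::::::::::::::-+*+=....-====
====-:....=+**+-:::::::::::::::::::::::::::::::::::::::::::::::::::=++=. ..:-===
====-..  .=+=-::::::::.::::::::::::::::::::::::::::::::::::::::::::-++-. ...-===
===-:. . .::::::::::::::::::::::::::::::::::::::::::::::::::::::::::==-. ...:===
===:... ..::::::::::::::::::::::::::::::::::::::::::::::::::::::::::::..  ..:-==
==-:. ...:::.:::::::::::::::::::::::::::::::::::::::::::::::::::::::::..   ..:-=
```

```bash
python3 -m pendant '[{"dx":0,"dy":-0.0005,"dz":0.005,"rx":0,"ry":0,"rz":0,"grip":1},{"dx":0,"dy":0,"dz":0.005,"rx":0,"ry":0,"rz":0,"grip":1},{"dx":0,"dy":0,"dz":0.004,"rx":0,"ry":0,"rz":0,"grip":1},{"dx":0,"dy":0,"dz":0.004,"rx":0,"ry":0,"rz":0,"grip":1},{"dx":0,"dy":0,"dz":0,"rx":0,"ry":0,"rz":0,"grip":1}]'
python3 -m pendant '[{"dx":0,"dy":0,"dz":0.004,"rx":0,"ry":0,"rz":0,"grip":1},{"dx":0,"dy":0,"dz":0.004,"rx":0,"ry":0,"rz":0,"grip":1},{"dx":0,"dy":0,"dz":0,"rx":0,"ry":0,"rz":0,"grip":1}]'
```

```text
time_s: 25.95
eef_pos: [529.6, -97.1, 140.8]
tcp_rot: [3.142, 0.009, -0.005]
ft_force: [0.1, 0.3, -1.7]
opening: 29.9
gripper_force: 79.5
time_s: 26.2
eef_pos: [529.8, -97.1, 133.1]
tcp_rot: [3.141, 0.009, -0.004]
ft_force: [0.7, 0.6, -1.1]
opening: 29.7
gripper_force: 79.5
```

Foot is at about z 83, inside both holes with no force. Lower to the flange.

```bash
python3 -m pendant '[{"dx":0,"dy":0,"dz":0.005,"rx":0,"ry":0,"rz":0,"grip":1},{"dx":0,"dy":0,"dz":0.005,"rx":0,"ry":0,"rz":0,"grip":1},{"dx":0,"dy":0,"dz":0.005,"rx":0,"ry":0,"rz":0,"grip":1},{"dx":0,"dy":0,"dz":0.004,"rx":0,"ry":0,"rz":0,"grip":1},{"dx":0,"dy":0,"dz":0,"rx":0,"ry":0,"rz":0,"grip":1}]'
python3 -m pendant '[{"dx":0,"dy":0,"dz":0.002,"rx":0,"ry":0,"rz":0,"grip":1},{"dx":0,"dy":0,"dz":0.001,"rx":0,"ry":0,"rz":0,"grip":1},{"dx":0,"dy":0,"dz":0,"rx":0,"ry":0,"rz":0,"grip":1}]'
```

```text
time_s: 26.62
eef_pos: [529.7, -97.1, 113.8]
tcp_rot: [3.141, 0.009, -0.004]
ft_force: [0.2, 0.4, -1.8]
opening: 29.7
gripper_force: 79.5
time_s: 26.87
eef_pos: [530.1, -97.3, 111.8]
tcp_rot: [3.141, 0.009, -0.002]
ft_force: [0.3, 1.7, -1.5]
opening: 30.0
gripper_force: 79.5
```

```bash
python3 -m pendant '[{"dx":0,"dy":0,"dz":0.001,"rx":0,"ry":0,"rz":0,"grip":1},{"dx":0,"dy":0,"dz":0,"rx":0,"ry":0,"rz":0,"grip":1}]'
python3 -m pendant '[{"dx":0,"dy":0,"dz":0.001,"rx":0,"ry":0,"rz":0,"grip":1},{"dx":0,"dy":0,"dz":0,"rx":0,"ry":0,"rz":0,"grip":1}]'
```

```text
time_s: 27.03
eef_pos: [530.2, -97.3, 111.2]
tcp_rot: [3.141, 0.009, -0.001]
ft_force: [-0.5, 2.3, -0.7]
opening: 29.8
gripper_force: 79.8
time_s: 27.2
eef_pos: [530.3, -97.3, 111.1]
tcp_rot: [3.141, 0.009, -0.001]
ft_force: [-2.4, 1.8, 6.0]
opening: 29.8
gripper_force: 80.3
```

The flange is seated at the predicted height. Release, rise and check.

```bash
python3 -m pendant '[{"dx":0,"dy":0,"dz":-0.0005,"rx":0,"ry":0,"rz":0,"grip":1},{"dx":0,"dy":0,"dz":0,"rx":0,"ry":0,"rz":0,"grip":0},{"dx":0,"dy":0,"dz":0,"rx":0,"ry":0,"rz":0,"grip":0},{"dx":0,"dy":0,"dz":0,"rx":0,"ry":0,"rz":0,"grip":0},{"dx":0,"dy":0,"dz":0,"rx":0,"ry":0,"rz":0,"grip":0},{"dx":0,"dy":0,"dz":0,"rx":0,"ry":0,"rz":0,"grip":0},{"dx":0,"dy":0,"dz":0,"rx":0,"ry":0,"rz":0,"grip":0},{"dx":0,"dy":0,"dz":-0.02,"rx":0,"ry":0,"rz":0,"grip":0},{"dx":0,"dy":0,"dz":-0.025,"rx":0,"ry":0,"rz":0,"grip":0},{"dx":0,"dy":0,"dz":-0.03,"rx":0,"ry":0,"rz":0,"grip":0},{"dx":0,"dy":0,"dz":-0.03,"rx":0,"ry":0,"rz":0,"grip":0},{"dx":-0.02,"dy":0,"dz":-0.03,"rx":0,"ry":0,"rz":0,"grip":0},{"dx":-0.03,"dy":0,"dz":0,"rx":0,"ry":0,"rz":0,"grip":0},{"dx":-0.03,"dy":0,"dz":0,"rx":0,"ry":0,"rz":0,"grip":0},{"dx":-0.03,"dy":0,"dz":0,"rx":0,"ry":0,"rz":0,"grip":0},{"dx":0,"dy":0,"dz":0,"rx":0,"ry":0,"rz":0,"grip":0},{"dx":0,"dy":0,"dz":0,"rx":0,"ry":0,"rz":0,"grip":0}]'
python3 - <<'E'
from h import *
np.set_printoptions(precision=1,suppress=True)
p=snap('wrist');print(get_state()['eef_pos'])
def red(p,X,h,lo=100):
    x,y=proj(p,np.array(X)).astype(int);x0,y0=max(x-h,0),max(y-h,0);im=p['image'][y0:y+h,x0:x+h].astype(int)
    m=((im[...,0]>lo)&(im[...,1]<70)&(im[...,2]<70)).astype(np.uint8);yy,xx=np.nonzero(m)
    return np.array([xx.mean()+x0,yy.mean()+y0]),m.sum(),(np.ptp(xx)+1,np.ptp(yy)+1)
q,n,b=red(p,[530,-97,125],30);print('wrist red',q,n,b,'expect',proj(p,np.array([530,-97,130.])),atz(p,q,130))
for l,z in [('bolt_seat',101),('bolt_grip',125),('drift_grip',115),('drift_tip',10)]:
    print(l,[(np.round(d['location'],1).tolist(),round(d['conf'],2),atz(p,d['location'],z)) for d in spot_point(p,l)][:4])
s=snap('scene');t=snap('top')
a=red(s,[530,-97,125],12);b=red(t,[530,-97,125],12);print(a,b)
if a[1] and b[1]: print(tri([(s,a[0]),(t,b[0])]))
ra=red(s,[727,-97,125],12);rb=red(t,[727,-97,125],12);print('rear',ra,rb,tri([(s,ra[0]),(t,rb[0])]))
for P in (s,t):
    for l in('drift_grip','driver','spanner'): print(l,[(np.round(d['location'],1).tolist(),round(d['conf'],2)) for d in search_frame(P,l)][:4], proj(P,np.array([419,240,115.])))
E
```

```text
time_s: 28.62
eef_pos: [419.2, -97.9, 246.1]
tcp_rot: [3.141, 0.008, -0.001]
ft_force: [0.9, -0.5, 0.3]
opening: 85.6
gripper_force: 0.0
[420.5 -98.  246.1]
wrist red [320.7  66.8] 303 (np.int64(39), np.int64(41)) expect [319.3  63.1] [526.8 -98.2 130. ]
bolt_seat [([323.0, 70.3], 0.72, array([ 528. , -100.3,  101. ])), ([529.2, 78.7], 0.39, array([ 541.7, -322. ,  101. ]))]
bolt_grip [([318.8, 64.3], 0.59, array([529.8, -96.6, 125. ]))]
drift_grip [([47.5, 192.6], 0.78, array([415.9, 242.9, 115. ])), ([57.3, 202.7], 0.61, array([402.9, 225.6, 115. ])), ([53.7, 114.2], 0.57, array([510.2, 211.9, 115. ]))]
drift_tip [([90.0, 249.9], 0.93, array([288.2, 289. ,  10. ])), ([49.4, 174.0], 0.88, array([420.9, 359.1,  10. ]))]
(array([300.2, 190. ]), np.uint64(89), (np.int64(11), np.int64(11))) (array([356.5, 206.5]), np.uint64(37), (np.int64(7), np.int64(11)))
(array([529.1, -94.8, 127.6]), [np.float64(0.15801864205619637), np.float64(0.15801864205628416)])
rear (array([265.2, 221.6]), np.uint64(94), (np.int64(10), np.int64(12))) (array([357.9, 137.6]), np.uint64(73), (np.int64(9), np.int64(11))) (array([727.4, -96.4, 125.2]), [np.float64(1.2202425058727224), np.float64(1.2202425058725592)])
drift_grip [([423.3, 252.1], 0.75), ([410.4, 206.6], 0.46), ([443.4, 228.0], 0.46)] [408.7 202.1]
driver [([380.2, 222.1], 0.7), ([245.2, 168.9], 0.17)] [408.7 202.1]
spanner [([223.0, 207.1], 0.61)] [408.7 202.1]
drift_grip [([213.7, 218.0], 0.7), ([207.4, 267.7], 0.61)] [234.6 244.2]
driver [] [234.6 244.2]
spanner [([455.6, 196.4], 0.67)] [234.6 244.2]
```

The bolt's knob is at height ~125–128, level with the rear bolt, and at the hole. As a last check, compare the drift's patch with the first scene picture, then hand in.

```bash
python3 - <<'E'
from h import *
a=cv2.cvtColor(cv2.imread('pics/scene.png'),cv2.COLOR_BGR2RGB).astype(int);b=snap('scene')['image'].astype(int)
for n,im in (('before',a),('after',b)):
    m=(im[185:220,400:420].max(2)<60);y,x=np.nonzero(m);print(n,m.sum(),x.mean()+400,y.mean()+185,y.min()+185,y.max()+185)
d=np.abs(a-b).max(2)[150:320]>60
k,_,st,c=cv2.connectedComponentsWithStats(d.astype(np.uint8))
print([(st[i][:5]+[0,150,0,0,0]).tolist() for i in range(1,k) if st[i][4]>8])
E
```

```text
before 98 409.53061224489795 200.57142857142858 192 209
after 100 409.5 200.53 192 208
[[356, 157, 12, 13, 93], [393, 163, 13, 14, 107], [419, 182, 8, 6, 36], [270, 185, 7, 5, 11], [295, 185, 11, 15, 119], [418, 190, 8, 10, 58], [265, 195, 8, 7, 10], [322, 197, 11, 12, 30], [299, 201, 2, 9, 10], [418, 201, 5, 9, 29], [430, 200, 20, 39, 378], [317, 209, 14, 14, 30], [389, 209, 12, 15, 145], [313, 210, 9, 9, 10], [413, 238, 30, 24, 260]]
```

The drift patch is identical to before. The pink and turquoise tools differ only because they toppled on their own before the arm moved; the crop taken before the first move already shows them lying as now.

```bash
python3 -c "
from rig import *
print(job_done())"
```

```text
the job is handed in; nothing more can be done
None
```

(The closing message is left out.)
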